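# Assemble two pump strainers: baskets, covers and lock ring

## Robot

A 6-joint arm with a two-finger parallel gripper is mounted at the origin on the work surface. World frame = base frame: x ahead of the robot, y to its left, z up, the work surface at z = 0. Lengths are in m, angles in rad, forces in N, time in s.
With the tool pointing down it reaches from about 0.25 to 0.775 m from the base axis. Payload 4 kg.
Tool frame: the origin (TCP) lies on the centre line of the jaws, within the pads' length; the fingertips stand 17 mm ahead of it and the grasp point (between the pads) lies 2 mm behind it; z points along the fingers, y is the line along which they close (so a half turn about z gives the same grasp; the last joint's range is limited). The gripper opens to 94 mm and grips with 3 to 60 N. Pads are 16 mm wide; open, the fingers measure 119 mm over their backs; the gripper's body (75 mm by 177 mm) begins 78 mm behind the grasp point.
Start: joints at [1.071, 0.087, 1.371, -0, 1.684, -0.103], TCP at [0.213, 0.507, 0.223] pointing down, gripper open.
Joint ranges: [-3.1, 3.1], [-0.76, 2.03], [0.27, 2.55], [-1.08, 4.22], [0.17, 2.65], [-2.57, 2.57]. Speed limits (rad/s): [2.79, 2.79, 3.14, 3.14, 3.14, 3.14].

## Interface

Orientations are given as [roll, pitch, yaw] about the fixed x, y, z axes, in that order (R = Rz(yaw) Ry(pitch) Rx(roll)).
In Python, from bench import robot gives the robot as it stands.
- The arm moves only by the tool servo_tool, never from a script. Its argument "plan" is a list of rows, each a list of 7 numbers: the shift along the tool's x, y, z normalised to -1 to 1, where 1 is 0.1 m, then the turn, a rotation vector about the tool's x, y, z normalised to -1 to 1, where 1 is pi/2 rad, then the finger opening in mm, from 0 to 94. In form: [[x, y, z, ax, ay, az, gripper], ...]. A call has 1 to 12 rows; each row is the pose to reach, as a shift and turn from the pose commanded when the call began, along the tool's axes at that moment; what a row does not reach only later rows make up. A row lasts 1/12 s, in which the tool goes at most 41.7 mm and 7.16 degrees, less where a joint would pass 70% of its speed; a pose out of reach is approached as far as the arm can. A call with a number of a shift or a turn outside -1 to 1 is refused whole. A call with a gripper value outside its range is refused whole. The fingers move at their own pace and stop on an object; the grip force is fixed at half the most. Time passes only in rows, so rows that repeat a pose let the fingers close. It gives the time, the measured TCP pose, the force, the opening and the grip force at its end, in the units of the state.
- robot.get_obs(): the state, without advancing time (a new reading comes with each control period).
- robot.snapshot(name): name is "side" or "top" or "wrist"; returns the picture (400x640x3 uint8, red, green, blue); there is no depth.
- robot.camera_params(name): a dict with "camera_matrix" (3x3 intrinsics, pixels), "rvec" (rotation vector, rad) and "tvec" (3), from world to camera coordinates, as OpenCV has them; the wrist camera has in their place "tool_from_camera" (4x4, takes a point from camera to tool coordinates, whose origin is the TCP and whose axes are the flange's). Camera axes: x right, y down, z forward; pixel columns grow to the right and rows downward; lengths in m; the calibration is good to about 2 mm. A picture is of the moment at which its call begins: read the wrist's pose just before it. camera_params takes no time and is no camera call.
- robot.close_job(): hands the job in; it is judged then, once.
Trained networks look in the newest picture that a camera, given by its name, has taken for a name from the list of things; names that differ only in an ending like _2 or _b are one class to them, and where a whole thing is asked for, a point or a joint stands for the part that bears it (a point fixed in the world has none). Each returns a list of dicts, best first, with "conf" (0 to 1); they miss things now and then, are a little off and sometimes report something else, mostly with a low value. They report only what shows in the picture. A call takes as long as a camera call. They do not tell look-alikes from the thing itself.
- robot.find_in(thing, camera): "extent" ([centre column, centre row, width, height] in pixels, round what is visible of it).
The state is a dict: "time": time; "joint_positions": joint angles; "qvel": joint speeds; "joint_torque": joint torques, N m; "tool_pos": TCP position; "ee_rot": TCP orientation; "wrist_force": force on the tool from outside, world axes, zero at the start; "wrist_torque": the same for the moment, N m; "width": finger opening in m; "finger_force": force on a finger pad.
Only numpy, scipy, OpenCV 4.12 (cv2) and the standard library are available. Lean on these libraries where they do the work, as an engineer would, in place of code of your own. Each camera call takes 0.05 s, during which the arm holds its last target. There are 200 camera calls.

## Task

Put the two pump strainers together. In the large pot set the large basket fully home on its ledge, then the large cover flat on the rim, then the lock ring down over that cover; in the small pot set the small basket fully home, then the small cover flat on the rim. Leave the roll of tape and the red tape dispenser where they are.

Things in the scene. Friction and masses are not known exactly. Their poses are not given: they have to be found in the camera images.
- pot_large: Large dark grey strainer pot, fixed upright, open top; 100 mm tall, rim 118 mm inside, 128 mm outside, 42 mm pipe stubs on two sides (along its x, to 76 mm from the axis, centred 34 mm up). The mouth narrows to 107 mm at a ledge 66 mm up; below it an 88 mm bore. Origin: centre of the underside, on the bench; z up. The yaw of parts put in it does not matter.
- pot_small: Small dark grey strainer pot, fixed upright, open top; 86 mm tall, rim 90 mm inside, 100 mm outside, 28 mm pipe stubs on two sides (along its x, to 60 mm from the axis, centred 34 mm up). The mouth narrows to 79 mm at a ledge 52 mm up; below it a 62 mm bore. Origin: centre of the underside, on the bench; z up. The yaw of parts put in it does not matter.
- basket_large: Large white slotted basket, upright, 76 mm tall, 90 g: cup 68 mm across at the foot, 80 mm at the top; flange 98 mm across, 52 to 56 mm up, sits on the pot's ledge; bridge to pinch along y at its middle: 10 mm thick, 86 mm long along x, 62 to 76 mm up, open gap below. Origin: centre of the underside, z up. Home: origin 14 mm above the large pot's origin.
- basket_small: Small white slotted basket, upright, 66 mm tall, 50 g: cup 48 mm across at the foot, 55 mm at the top; flange 72 mm across, 42 to 46 mm up, sits on the pot's ledge; bridge to pinch along y at its middle: 10 mm thick, 60 mm long along x, 52 to 66 mm up, open gap below. Origin: centre of the underside, z up. Home: origin 10 mm above the small pot's origin.
- lid_large: Large off-white cover, 180 g: spigot below, 8 mm deep, 100 mm across at the tip, 112 mm at the plate; plate 130 mm across, 8 to 14 mm up, sits on the pot's rim; grip rib on top to pinch along y: 12 mm thick, 60 mm long along x, 14 to 32 mm up. Lies on its spigot. Origin: centre of the underside, z up. Home: origin 92 mm above the large pot's origin.
- lid_small: Small off-white cover, 100 g: spigot below, 8 mm deep, 74 mm across at the tip, 84 mm at the plate; plate 102 mm across, 8 to 14 mm up, sits on the pot's rim; grip rib on top to pinch along y: 12 mm thick, 50 mm long along x, 14 to 32 mm up. Lies on its spigot. Origin: centre of the underside, z up. Home: origin 78 mm above the small pot's origin.
- lock_ring: Dark grey lock ring for large cover, 160 g, 160 mm across; skirt 150 mm inside; lip 10 to 15 mm up with 100 mm opening, sits on the cover's plate; arch bar to pinch along y at its middle: 12 mm thick, along x, 40 to 54 mm up. When home, the cover's rib reaches 28 mm up: keep fingertips higher. Origin: centre of the lower edge, z up. Home: origin 96 mm above the large pot's origin.
- tape_roll: Bystander: roll of brown packing tape lying flat, 101 mm across, 48 mm tall, hole 80 mm; to be left alone. Origin: centre of its underside.
- tape_dispenser: Bystander: red bench tape dispenser, 210 x 76 mm, 136 mm tall, 1.5 kg, off to the right; to be left alone. Origin: centre of its underside.
There are look-alikes about, which are no part of the job. What is shaped like the lock_ring but blue or yellow is not meant.

How it is judged:
By the outcome, as a careful person would: the job done as asked, in the order asked, and still so for the second after the job is handed in, with the robot touching nothing.
It also fails if it takes over 134 s, if anything falls off the work surface, if the arm or the gripper's body presses on something with over 40 N, if the wrist force passes 120 N, or if a joint passes its speed limit or range.

## Working session

There is one attempt and no reset: what is moved stays moved. The work goes in short steps, Python scripts to look and compute and a tool call to move; the robot and the scene stay as the last step left them, time stands still between calls to the robot, and variables do not carry over. Pictures are saved under pics/ and viewed, at most 14 in all, crops included, and the job is handed in when it is done.

Besides the shell and the picture viewer there is one more tool, called after "Request:" as name(argument=value, ...), one argument or row to a line, values as JSON. servo_tool: Moves the arm, as the interface text tells. Scaled input: -1 to 1 covers 0.1 m each way for a shift and pi/2 rad each way for a turn. Its arguments: {"type":"object","properties":{"plan":{"type":"array","items":{"type":"array","items":{"type":"number"}}}},"required":["plan"]}

```bash
ls; mkdir -p pics; cat > h.py <<'E'
import numpy as np, cv2
from scipy.spatial.transform import Rotation as R
from bench import robot
def save(cam,name):
    o=robot.get_obs(); im=robot.snapshot(cam); cv2.imwrite(f'pics/{name}.png',im[:,:,::-1]); return o,im
def ray(cam,uv,z,o=None):
    p=robot.camera_params(cam); K=np.array(p['camera_matrix'],float)
    d=np.linalg.inv(K)@[uv[0],uv[1],1]
    if cam=='wrist':
        T=np.array(p['tool_from_camera']); Rt=R.from_euler('xyz',o['ee_rot']).as_matrix()
        c=Rt@T[:3,3]+o['tool_pos']; d=Rt@T[:3,:3]@d
    else:
        M=cv2.Rodrigues(np.array(p['rvec'],float))[0]; c=-M.T@np.array(p['tvec']).ravel(); d=M.T@d
    return c+d*(z-c[2])/d[2]
E
python3 - <<'E'
from h import *
o,_=save('top','t0'); save('side','s0')
print(o)
for n in ['pot_large','pot_small','basket_large','basket_small','lid_large','lid_small','lock_ring','tape_roll','tape_dispenser']:
    for r in robot.find_in(n,'top')[:4]: print(n,np.round(r['extent']),round(r['conf'],2),ray('top',r['extent'][:2],0.03).round(3))
for c in ['top','side','wrist']: print(robot.camera_params(c))
E
```

```text
pics
{'time': 0.0, 'joint_positions': array([ 1.07092449e+00,  8.79442031e-02,  1.37228560e+00, -1.50106320e-05,
        1.68362836e+00, -1.03084139e-01]), 'qvel': array([-1.57325554e-03, -5.64017821e-05,  7.15876219e-04, -6.46451506e-04,
        2.09502225e-03, -3.45540434e-04]), 'joint_torque': array([ 4.26548286e-04, -3.40188611e+01, -3.02423215e+01,  7.18165515e-02,
        3.32416082e-02, -1.62739916e-04]), 'tool_pos': array([0.21229333, 0.50679401, 0.22129417]), 'ee_rot': array([-3.13933763e+00, -2.18284778e-04,  2.74480304e+00]), 'wrist_force': array([1.19845793, 0.18512066, 0.13103529]), 'wrist_torque': array([ 0.02357346, -0.02499745, -0.02915051]), 'finger_force': 0.0, 'width': 0.09435021437346248}
pot_large [342. 154.  32.  36.] 0.7 [ 0.64  -0.103  0.03 ]
pot_large [345. 208.  23.  26.] 0.18 [ 0.425 -0.108  0.03 ]
pot_small [235. 161.  30.  28.] 0.8 [0.618 0.315 0.03 ]
basket_large [344. 209.  24.  26.] 0.77 [ 0.424 -0.107  0.03 ]
basket_small [392. 206.  22.  16.] 0.52 [ 0.432 -0.287  0.03 ]
basket_small [342. 154.  33.  41.] 0.19 [ 0.64  -0.103  0.03 ]
lid_large [290. 20
[... 907 characters left out ...]
5],
       [  0.        ,   0.        ,   1.        ]]), 'rvec': array([ 0.21712701, -2.7579439 ,  1.35717984]), 'tvec': array([0.45504862, 0.08577196, 1.3571188 ])}
{'camera_matrix': array([[330.31432702,   0.        , 313.41251577],
       [  0.        , 330.31432702, 194.73615049],
       [  0.        ,   0.        ,   1.        ]]), 'tool_from_camera': array([[ 1.30882994e-04, -9.63450031e-01, -2.67888074e-01,
         7.76441229e-02],
       [ 9.99999830e-01,  2.78362595e-04, -5.12547935e-04,
         1.19409771e-03],
       [ 5.68384343e-04, -2.67887961e-01,  9.63449904e-01,
        -1.63552536e-01],
       [ 0.00000000e+00,  0.00000000e+00,  0.00000000e+00,
         1.00000000e+00]])}
```

View pics/t0.png

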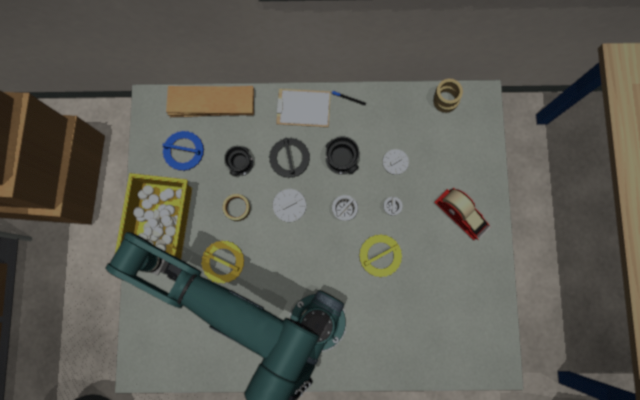

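View pics/s0.png

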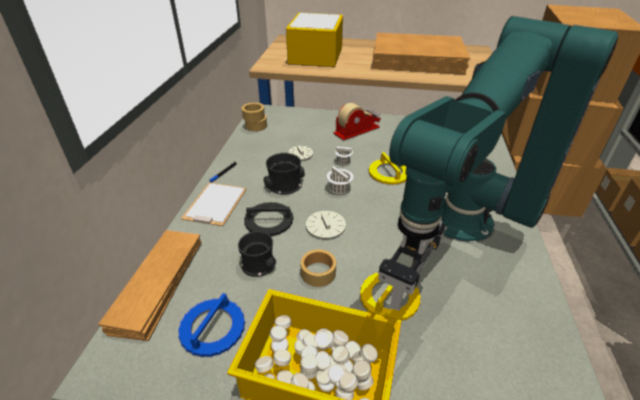

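The wanted lock ring is the dark grey one at top pixel (289,158). The blue ring at (183,150) and the yellow ones at (221,262) and (380,257) are look-alikes. Pots are at (342,154) and (237,160), baskets at (344,208) and (392,206), covers at (290,205) and (396,161), and the tape at (236,207). I'll move to a central viewpoint for a close wrist view.

Request:
servo_tool(
  plan=[
    [-1, -1, -1, 0, 0, -0.253, 94],
    [-1, -1, -1, 0, 0, -0.253, 94],
    [-1, -1, -1, 0, 0, -0.253, 94],
    [-1, -1, -1, 0, 0, -0.253, 94],
    [-1, -1, -1, 0, 0, -0.253, 94],
    [-1, -1, -1, 0, 0, -0.253, 94],
    [-1, -1, -1, 0, 0, -0.253, 94],
  ],
)

```text
time: 1.13
tool_pos: [0.2661, 0.3766, 0.3223]
ee_rot: [3.141, -0.0, 3.141]
wrist_force: [-0.5, 0.2, -0.5]
width: 0.0941
finger_force: 0.0
```

Request:
servo_tool(
  plan=[
    [-1, -1, -0.1, 0, 0, 0, 94],
    [-1, -1, -0.1, 0, 0, 0, 94],
    [-1, -1, -0.1, 0, 0, 0, 94],
    [-1, -1, -0.1, 0, 0, 0, 94],
    [-1, -1, -0.1, 0, 0, 0, 94],
  ],
)

```text
time: 1.55
tool_pos: [0.3678, 0.2754, 0.3299]
ee_rot: [-3.139, -0.003, 3.139]
wrist_force: [-0.4, 0.9, -0.3]
width: 0.094
finger_force: 0.0
```

Request:
servo_tool(
  plan=[
    [-1, -1, 0, 0, 0, 0, 94],
    [-1, -1, 0, 0, 0, 0, 94],
    [-1, -1, 0, 0, 0, 0, 94],
    [-1, -1, 0, 0, 0, 0, 94],
    [-1, -1, 0, 0, 0, 0, 94],
  ],
)

```text
time: 1.97
tool_pos: [0.4676, 0.176, 0.3293]
ee_rot: [-3.14, -0.005, 3.14]
wrist_force: [-0.0, 0.3, 0.4]
width: 0.0942
finger_force: 0.0
```

Request:
servo_tool(
  plan=[
    [-0.3, -0.8, 0, 0, 0, 0, 40],
    [-0.3, -0.8, 0, 0, 0, 0, 40],
    [-0.3, -0.8, 0, 0, 0, 0, 40],
    [-0.3, -0.8, 0, 0, 0, 0, 40],
    [-0.3, -0.8, 0, 0, 0, 0, 40],
  ],
)

```text
time: 2.38
tool_pos: [0.4956, 0.0985, 0.3316]
ee_rot: [3.14, -0.002, -3.139]
wrist_force: [-0.5, -0.8, 0.1]
width: 0.0639
finger_force: 0.0
```

```bash
python3 - <<'E'
from h import *
o,_=save('wrist','w0'); print(o['time'],o['tool_pos'],o['ee_rot'],o['joint_positions'].round(2))
zt={'pot_large':.1,'pot_small':.086,'basket_large':.056,'basket_small':.046,'lid_large':.014,'lid_small':.014,'lock_ring':.015}
for n in zt:
    for r in robot.find_in(n,'wrist')[:2]: print(n,np.round(r['extent']),round(r['conf'],2),ray('wrist',r['extent'][:2],zt[n],o).round(3))
E
```

```text
2.3833 [0.49563583 0.09852896 0.33161372] [ 3.14026282e+00 -2.03513992e-03 -3.13905173e+00] [ 0.08 -0.01  1.25  0.    1.9  -1.49]
pot_large [171. 251. 114. 101.] 0.65 [ 0.604 -0.085  0.1  ]
pot_small [454. 241.  94.  89.] 0.57 [0.595 0.288 0.086]
basket_large [154. 106.  79.  76.] 0.59 [ 0.423 -0.105  0.056]
basket_small [ 32. 112.  64.  54.] 0.85 [ 0.43  -0.271  0.046]
basket_small [468. 114.  92.  79.] 0.67 [0.432 0.305 0.046]
lid_large [318. 119.  93.  91.] 0.75 [0.44  0.106 0.014]
lid_small [ 49. 228.  71.  59.] 0.82 [ 0.606 -0.31   0.014]
lock_ring [510.  10.  87.  16.] 0.89 [0.3   0.356 0.015]
lock_ring [582. 260. 114.  89.] 0.66 [0.658 0.529 0.015]
```

View pics/w0.png

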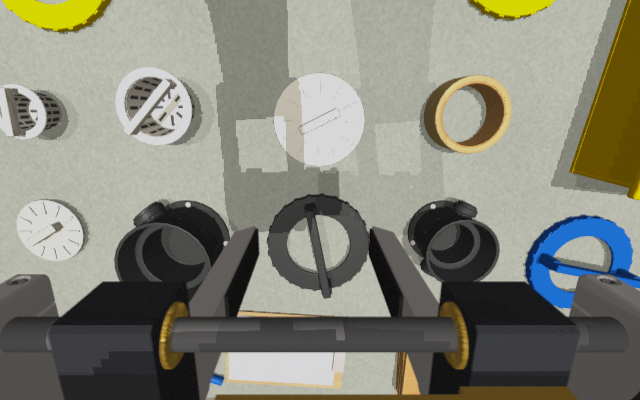

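Request:
servo_tool(
  plan=[
    [-1, -0.8, 0, 0, 0, 0, 40],
    [-1, -0.8, 0, 0, 0, 0, 40],
    [-1, -0.8, 0, 0, 0, 0, 40],
    [-1, -0.8, 0, 0, 0, 0, 40],
    [-1, -0.8, 0, 0, 0, 0, 40],
  ],
)

```text
time: 3.2
tool_pos: [0.5975, 0.0151, 0.3299]
ee_rot: [3.141, -0.004, 3.139]
wrist_force: [-0.5, 0.4, -0.5]
width: 0.0403
finger_force: 0.0
```

Request:
servo_tool(
  plan=[
    [-0.5, 0, 0, 0, 0, 0, 40],
    [-0.5, 0, 0, 0, 0, 0, 40],
    [-0.5, 0, 0, 0, 0, 0, 40],
    [-0.5, 0, 0, 0, 0, 0, 40],
    [-0.5, 0, 0, 0, 0, 0, 40],
  ],
)

```text
time: 3.62
tool_pos: [0.6454, 0.0175, 0.3347]
ee_rot: [3.141, 0.003, -3.14]
wrist_force: [0.2, 0.2, 1.0]
width: 0.0399
finger_force: 0.0
```

```bash
python3 - <<'E'
from h import *
import json
o,im=save('wrist','w1'); print(o['tool_pos'],o['ee_rot'])
json.dump({k:list(o[k]) for k in('tool_pos','ee_rot')},open('w1.json','w'))
zt={'pot_large':.1,'pot_small':.086,'lid_small':.014,'lock_ring':.015}
t=[]
for n in zt:
    rs=robot.find_in(n,'wrist')
    if n=='lock_ring': rs=[r for r in rs if abs(ray('wrist',r['extent'][:2],.015,o)[1]-.105)<.1]
    if not rs: print('none',n); continue
    r=rs[0]; p=ray('wrist',r['extent'][:2],zt[n],o); print(n,np.round(r['extent']),round(r['conf'],2),p.round(3))
    x0=int(np.clip(r['extent'][0]-66,0,508)); y0=int(np.clip(r['extent'][1]-50,0,300)); print('crop',x0,y0)
    t.append(cv2.resize(im[y0:y0+100,x0:x0+132],(396,300),interpolation=cv2.INTER_CUBIC))
while len(t)<4: t.append(t[0]*0)
cv2.imwrite('pics/m1.png',np.vstack([np.hstack(t[:2]),np.hstack(t[2:])])[:,:,::-1])
E
```

```text
[0.64535847 0.01751479 0.33468416] [ 3.14149405e+00  2.64210183e-03 -3.13992690e+00]
pot_large [221. 148. 118. 112.] 0.9 [ 0.621 -0.092  0.1  ]
crop 155 98
pot_small [526. 136. 116.  93.] 0.76 [0.607 0.281 0.086]
crop 460 85
lid_small [ 86. 130.  74.  71.] 0.75 [ 0.607 -0.309  0.014]
crop 20 80
lock_ring [374. 146. 108. 106.] 0.87 [0.629 0.107 0.015]
crop 307 96
```

View pics/m1.png

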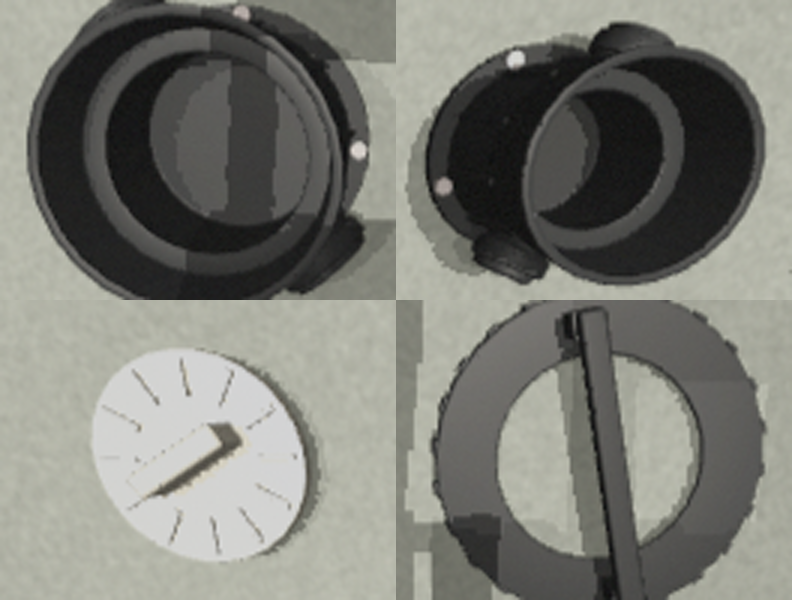

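```bash
cat >> h.py <<'E'
from scipy.optimize import minimize
def proj(o,P):
    p=robot.camera_params('wrist'); T=np.array(p['tool_from_camera']); Rt=R.from_euler('xyz',o['ee_rot']).as_matrix()
    q=(P-o['tool_pos'])@Rt; q=(q-T[:3,3])@T[:3,:3]; q=q@np.array(p['camera_matrix']).T
    return q[:,:2]/q[:,2:]
TH=np.linspace(0,2*np.pi,120,endpoint=False)
def circ(o,im,c,z,ra,rb):
    "centre where ring ra is brighter than ring rb"
    g=cv2.cvtColor(im,cv2.COLOR_RGB2GRAY).astype(np.float32)
    def m(x,y,r):
        p=proj(o,np.c_[x+r*np.cos(TH),y+r*np.sin(TH),0*TH+z]).astype(np.float32)
        v=cv2.remap(g,p[:,:1],p[:,1:],cv2.INTER_LINEAR,borderValue=-1).ravel(); return v
    def s(x,y):
        a=np.mean([m(x,y,r) for r in ra],0);b=np.mean([m(x,y,r) for r in rb],0); return np.clip(a-b,-40,40).mean()
    best=(-99,)
    for st,n in ((.004,6),(.001,5),(.0003,4)):
        bx=c if best[0]==-99 else best[1:]
        best=max((s(bx[0]+i*st,bx[1]+j*st),bx[0]+i*st,bx[1]+j*st) for i in range(-n,n+1) for j in range(-n,n+1))
    return np.round(best,4)
def line(o,a,b,z):
    A,B=ray('wrist',a,z,o),ray('wrist',b,z,o); d=B-A
    return 'mid',((A+B)/2).round(4)[:2],'ang',round(np.arctan2(d[1],d[0])%np.pi,3),'len',round(np.hypot(*d[:2]),3)
E
python3 - <<'E'
from h import *
import json
L=lambda f:cv2.imread(f)[:,:,::-1].copy()
w0,w1=L('pics/w0.png'),L('pics/w1.png')
o1={k:np.array(v) for k,v in json.load(open('w1.json')).items()}
o0={'tool_pos':np.array([0.49563583,0.09852896,0.33161372]),'ee_rot':np.array([3.14026282,-2.03513992e-03,-3.13905173])}
print('potL',circ(o1,w1,(.621,-.102),.1,(.0605,.0625),(.0565,.055)))
print('potS',circ(o1,w1,(.607,.295),.086,(.0465,.0485),(.0425,.041)))
print('lidS',circ(o1,w1,(.607,-.309),.014,(.049,.047),(.053,.055)))
print('ring',circ(o1,w1,(.629,.107),.015,(.048,.046),(.052,.055)))
print('lidL',circ(o0,w0,(.44,.106),.014,(.063,.061),(.067,.07)))
print('basL',circ(o0,w0,(.423,-.105),.056,(.047,.046),(.051,.053)))
print('basS',circ(o0,w0,(.430,-.277),.046,(.034,.033),(.038,.040)))
c=lambda x0,y0,x,y:(x0+x/3,y0+y/3)
print('lidS',line(o1,c(20,80,125,180),c(20,80,210,124),.032))
print('lidSb',line(o1,c(20,80,157,193),c(20,80,243,140),.023))
print('ringl',line(o1,c(307,96,583,18).__class__(c(307,96,583-396,18)),c(307,96,622-396,300),.054))
print('ringr',line(o1,c(307,96,604-396,10),c(307,96,640-396,270),.054))
print('lidL',line(o0,(300,126),(339,109),.032))
print('basL',line(o0,(128,133),(173,83),.076))
# rib crops
t=[cv2.resize(w0[y:y+90,x:x+118],(396,302),interpolation=cv2.INTER_CUBIC) for x,y in((95,60),(260,75))]
cv2.imwrite('pics/m2.png',np.hstack(t)[:,:,::-1])
E
```

```text
potL [25.8568  0.628  -0.099 ]
potS [29.656  0.614  0.302]Traceback (most recent call last):
  File "<stdin>", line 9, in <module>
  File "h.py", line 32, in circ
    best=max((s(bx[0]+i*st,bx[1]+j*st),bx[0]+i*st,bx[1]+j*st) for i in range(-n,n+1) for j in range(-n,n+1))
  File "h.py", line 32, in <genexpr>
    best=max((s(bx[0]+i*st,bx[1]+j*st),bx[0]+i*st,bx[1]+j*st) for i in range(-n,n+1) for j in range(-n,n+1))
              ~^^^^^^^^^^^^^^^^^^^^^^^
  File "h.py", line 28, in s
    a=np.mean([m(x,y,r) for r in ra],0);b=np.mean([m(x,y,r) for r in rb],0); return np.clip(a-b,-40,40).mean()
               ~^^^^^^^
  File "h.py", line 25, in m
    p=proj(o,np.c_[x+r*np.cos(TH),y+r*np.sin(TH),0*TH+z]).astype(np.float32)
      ~~~~^^^^^^^^^^^^^^^^^^^^^^^^^^^^^^^^^^^^^^^^^^^^^^^
  File "h.py", line 17, in proj
    p=robot.camera_params('wrist'); T=np.array(p['tool_from_camera']); Rt=R.from_euler('xyz',o['ee_rot']).as_matrix()
ValueError: time passes only in moves, steps and waits
```

```bash
sed -i "s/p=robot.camera_params('wrist'); T=/p=WP; T=/; s/p=robot.camera_params(cam);/p=WP if cam=='wrist' else robot.camera_params(cam);/" h.py; sed -i "3a WP=robot.camera_params('wrist')" h.py
python3 - <<'E'
from h import *
import json
L=lambda f:cv2.imread(f)[:,:,::-1].copy()
w0,w1=L('pics/w0.png'),L('pics/w1.png')
o1={k:np.array(v) for k,v in json.load(open('w1.json')).items()}
o0={'tool_pos':np.array([0.49563583,0.09852896,0.33161372]),'ee_rot':np.array([3.14026282,-2.03513992e-03,-3.13905173])}
print('lidS',circ(o1,w1,(.607,-.309),.014,(.049,.047),(.053,.055)))
print('ring',circ(o1,w1,(.629,.107),.015,(.048,.046),(.052,.055)))
print('lidL',circ(o0,w0,(.44,.106),.014,(.063,.061),(.067,.07)))
print('basL',circ(o0,w0,(.423,-.105),.056,(.047,.046),(.051,.053)))
print('basS',circ(o0,w0,(.430,-.277),.046,(.034,.033),(.038,.040)))
c=lambda x0,y0,x,y:(x0+x/3,y0+y/3)
print('lidS',line(o1,c(20,80,125,180),c(20,80,210,124),.032))
print('lidSb',line(o1,c(20,80,157,193),c(20,80,243,140),.023))
print('ringl',line(o1,c(307,96,583-396,18),c(307,96,622-396,300),.054))
print('ringr',line(o1,c(307,96,604-396,10),c(307,96,640-396,270),.054))
print('lidL',line(o0,(300,126),(339,109),.032))
print('basL',line(o0,(128,133),(173,83),.076))
t=[cv2.resize(w0[y:y+90,x:x+118],(396,302),interpolation=cv2.INTER_CUBIC) for x,y in((95,60),(260,75))]
cv2.imwrite('pics/m2.png',np.hstack(t)[:,:,::-1])
E
```

```text
lidS [33.9124  0.6107 -0.3107]
ring [35.6715  0.6333  0.106 ]
lidL [34.964   0.4423  0.1073]
basL [31.2979  0.4237 -0.1066]
basS [26.0391  0.4306 -0.291 ]
lidS ('mid', array([ 0.6067, -0.3121]), 'ang', np.float64(2.095), 'len', np.float64(0.051))
lidSb ('mid', array([ 0.6142, -0.3044]), 'ang', np.float64(2.073), 'len', np.float64(0.052))
ringl ('mid', array([0.6308, 0.1027]), 'ang', np.float64(0.189), 'len', np.float64(0.129))
ringr ('mid', array([0.6219, 0.1108]), 'ang', np.float64(0.195), 'len', np.float64(0.118))
lidL ('mid', array([0.437 , 0.1077]), 'ang', np.float64(1.976), 'len', np.float64(0.058))
basL ('mid', array([ 0.425 , -0.1011]), 'ang', np.float64(2.329), 'len', np.float64(0.087))
```

View pics/m2.png

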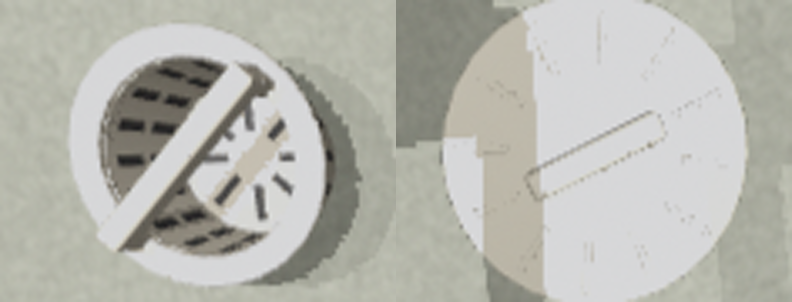

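Basket bridge and cover rib are both clear in the crop: bridge ends at crop (240,68) and (110,243), rib from (528,185) to (660,120).

```bash
cat >> h.py <<'E'
def go(p,y,*tg):
    "tg: (x,y,z,yaw); prints normalised tool rows from pose p,yaw y"
    p=np.array(p,float)
    for t in tg:
        d=np.array(t[:3])-p; dy=(t[3]-y+np.pi)%(2*np.pi)-np.pi
        s=np.array([d[0]*np.cos(y)+d[1]*np.sin(y), d[0]*np.sin(y)-d[1]*np.cos(y), -d[2]])*10
        print('->',t,':',s.round(3),'az',round(-dy/(np.pi/2),3)); p=np.array(t[:3]); y=t[3]
E
python3 - <<'E'
from h import *
o0={'tool_pos':np.array([0.49563583,0.09852896,0.33161372]),'ee_rot':np.array([3.14026282,-2.03513992e-03,-3.13905173])}
k=118/396
f=lambda x0,y0,a,b,z:line(o0,(x0+a[0]*k,y0+a[1]*k),(x0+b[0]*k,y0+b[1]*k),z)
print(f(95,60,(97,238),(229,64),.076)); print(f(95,60,(122,248),(252,85),.076)); 
print(f(260,75,(132,183),(256,112),.032)); print(f(260,75,(142,200),(268,136),.032))
o=robot.get_obs();print(o['tool_pos'],o['joint_positions'])
go((.645,.0175,.332),np.pi,(.4237,-.1066,.2,2.45))
E
```

```text
('mid', array([ 0.4215, -0.1091]), 'ang', np.float64(2.399), 'len', np.float64(0.083))
('mid', array([ 0.4269, -0.101 ]), 'ang', np.float64(2.382), 'len', np.float64(0.08))
('mid', array([0.439 , 0.1054]), 'ang', np.float64(2.084), 'len', np.float64(0.058))
('mid', array([0.4472, 0.1099]), 'ang', np.float64(2.037), 'len', np.float64(0.058))
[0.64571487 0.01686093 0.33407661] [-6.16753885e-02  3.18510468e-01  8.78614100e-01  9.11730862e-05
  1.94215141e+00 -1.63330251e+00]
-> (0.4237, -0.1066, 0.2, 2.45) : [ 2.213 -1.241  1.32 ] az 0.44
```

Request:
servo_tool(
  plan=[
    [1, -0.62, 0.4, 0, 0, 0, 34],
    [1, -0.62, 0.4, 0, 0, 0, 34],
    [1, -0.62, 0.4, 0, 0, 0, 34],
    [1, -0.62, 0.4, 0, 0, 0, 34],
    [1, -0.62, 0.4, 0, 0, 0, 34],
  ],
)

```text
time: 4.28
tool_pos: [0.544, -0.0459, 0.2913]
ee_rot: [3.141, -0.003, 3.14]
wrist_force: [1.0, 0.3, -0.2]
width: 0.0341
finger_force: 0.0
```

Request:
servo_tool(
  plan=[
    [1, -0.61, 0.5, 0, 0, 0, 34],
    [1, -0.61, 0.5, 0, 0, 0, 34],
    [1, -0.61, 0.5, 0, 0, 0, 34],
    [1, -0.61, 0.5, 0, 0, 0, 34],
    [1, -0.61, 0.5, 0, 0, 0, 34],
  ],
)

```text
time: 4.7
tool_pos: [0.4461, -0.1068, 0.2428]
ee_rot: [3.141, 0.001, 3.14]
wrist_force: [-0.9, -0.1, -0.1]
width: 0.0342
finger_force: 0.0
```

Request:
servo_tool(
  plan=[
    [0.215, 0, 0.9, 0, 0, 0.478, 34],
    [0.215, 0, 0.9, 0, 0, 0.478, 34],
    [0.215, 0, 0.9, 0, 0, 0.478, 34],
    [0.215, 0, 0.9, 0, 0, 0.478, 34],
    [0.215, 0, 0.9, 0, 0, 0.478, 34],
    [0.215, 0, 0.9, 0, 0, 0.478, 34],
    [0.215, 0, 0.9, 0, 0, 0.478, 34],
    [0.215, 0, 0.9, 0, 0, 0.478, 34],
    [0.215, 0, 0.9, 0, 0, 0.478, 34],
  ],
)

```text
time: 5.45
tool_pos: [0.4268, -0.1064, 0.1539]
ee_rot: [3.14, 0.003, 2.395]
wrist_force: [-0.2, -0.8, -1.1]
width: 0.034
finger_force: 0.0
```

```bash
python3 - <<'E'
from h import *
o,im=save('wrist','w2'); print(o['time'],o['tool_pos'],o['ee_rot'],o['width'])
go(o['tool_pos'],o['ee_rot'][2],(.424,-.105,.066,2.39))
E
```

```text
5.45 [ 0.42680336 -0.10642669  0.15394356] [3.14020614e+00 2.57792795e-03 2.39517508e+00] 0.034035087913593276
-> (0.424, -0.105, 0.066, 2.39) : [ 0.03  -0.009  0.879] az 0.003
```

View pics/w2.png

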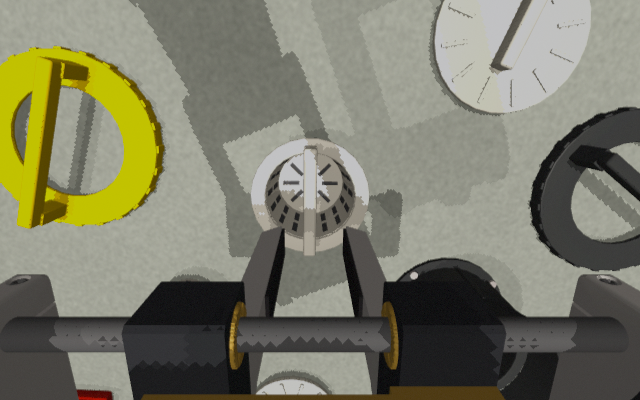

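Bridge is vertical at column 310, centred between the fingers (about 313), so I'm descending to grasp.

Request:
servo_tool(
  plan=[
    [0.03, 0, 0.4, 0, 0, 0, 34],
    [0.03, 0, 0.7, 0, 0, 0, 34],
    [0.03, 0, 0.88, 0, 0, 0, 34],
    [0.03, 0, 0.88, 0, 0, 0, 34],
    [0.03, 0, 0.88, 0, 0, 0, 34],
    [0.03, 0, 0.88, 0, 0, 0, 2],
    [0.03, 0, 0.88, 0, 0, 0, 2],
    [0.03, 0, 0.88, 0, 0, 0, 2],
    [0.03, 0, 0.88, 0, 0, 0, 2],
    [0.03, 0, 0.88, 0, 0, 0, 2],
    [0.03, 0, 0.88, 0, 0, 0, 2],
  ],
)

```text
time: 6.42
tool_pos: [0.4236, -0.105, 0.0656]
ee_rot: [3.141, 0.003, 2.391]
wrist_force: [0.2, -1.4, 3.0]
width: 0.0099
finger_force: 30.0
```

```bash
python3 - <<'E'
from h import *
o=robot.get_obs(); print(o['tool_pos'],o['ee_rot'])
o2={'tool_pos':np.array([ 0.42680336,-0.10642669,0.15394356]),'ee_rot':np.array([3.14020614,2.57792795e-03,2.39517508])}
print(circ(o2,cv2.imread('pics/w2.png')[:,:,::-1].copy(),(.4237,-.1066),.056,(.047,.046),(.051,.053)))
go(o['tool_pos'],o['ee_rot'][2],(.424,-.105,.22,2.39),(.628,-.099,.22,2.39),(.628,-.099,.09,2.39),(.628,-.099,.081,2.39))
E
```

```text
[ 0.42355912 -0.10499533  0.06563368] [3.14103043e+00 2.56475652e-03 2.39142344e+00]
[29.1303  0.424  -0.1059]
-> (0.424, -0.105, 0.22, 2.39) : [-0.003  0.003 -1.544] az 0.001
-> (0.628, -0.099, 0.22, 2.39) : [-1.449  1.437 -0.   ] az -0.0
-> (0.628, -0.099, 0.09, 2.39) : [0.  0.  1.3] az -0.0
-> (0.628, -0.099, 0.081, 2.39) : [0.   0.   0.09] az -0.0
```

Request:
servo_tool(
  plan=[
    [0, 0, -0.4, 0, 0, 0, 2],
    [0, 0, -0.8, 0, 0, 0, 2],
    [0, 0, -1, 0, 0, 0, 2],
    [0, 0, -1, 0, 0, 0, 2],
  ],
)

```text
time: 6.75
tool_pos: [0.4257, -0.1054, 0.1702]
ee_rot: [3.137, 0.01, 2.391]
wrist_force: [0.8, -1.2, 0.4]
width: 0.01
finger_force: 30.0
```

Request:
servo_tool(
  plan=[
    [-0.2, 0.2, -0.35, 0, 0, 0, 2],
    [-0.45, 0.45, -0.55, 0, 0, 0, 2],
    [-0.7, 0.7, -0.55, 0, 0, 0, 2],
    [-0.72, 0.72, -0.55, 0, 0, 0, 2],
    [-0.72, 0.72, -0.55, 0, 0, 0, 2],
  ],
)

```text
time: 7.17
tool_pos: [0.5248, -0.1005, 0.2163]
ee_rot: [-3.139, -0.005, 2.392]
wrist_force: [-1.2, -0.2, -0.7]
width: 0.0095
finger_force: 30.0
```

Request:
servo_tool(
  plan=[
    [-0.25, 0.25, 0, 0, 0, 0, 2],
    [-0.5, 0.5, 0, 0, 0, 0, 2],
    [-0.72, 0.72, 0, 0, 0, 0, 2],
    [-0.72, 0.72, 0, 0, 0, 0, 2],
    [-0.72, 0.72, 0, 0, 0, 0, 2],
    [-0.72, 0.72, 0, 0, 0, 0, 2],
  ],
)

```text
time: 7.67
tool_pos: [0.6245, -0.0973, 0.2185]
ee_rot: [-3.14, -0.003, 2.391]
wrist_force: [0.2, 0.8, -0.6]
width: 0.0099
finger_force: 30.0
```

```bash
python3 - <<'E'
from h import *
o,im=save('wrist','w3'); print(o['time'],o['tool_pos'],o['ee_rot'],o['width'])
go(o['tool_pos'],o['ee_rot'][2],(.6272,-.0983,.12,2.39))
E
```

```text
7.6667 [ 0.62454583 -0.09732498  0.21845663] [-3.13991540e+00 -2.60093297e-03  2.39104861e+00] 0.009883220284621118
-> (0.6272, -0.0983, 0.12, 2.39) : [-0.026  0.011  0.985] az 0.001
```

View pics/w3.png

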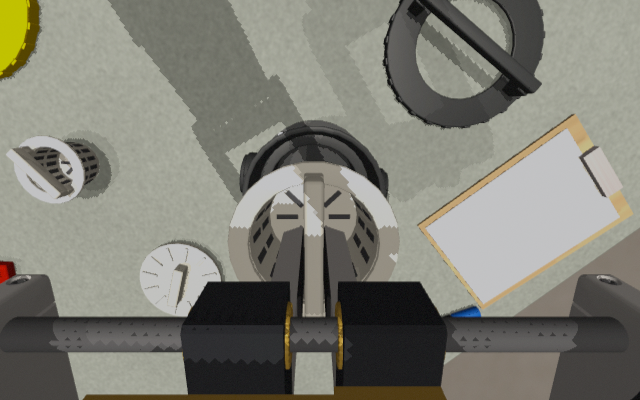

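The basket hangs centred over the pot (basket mid column 314, pot mid about 315).

Request:
servo_tool(
  plan=[
    [-0.03, 0.01, 0.1, 0, 0, 0, 2],
    [-0.03, 0.01, 0.35, 0, 0, 0, 2],
    [-0.03, 0.01, 0.6, 0, 0, 0, 2],
    [-0.03, 0.01, 0.8, 0, 0, 0, 2],
    [-0.03, 0.01, 1, 0, 0, 0, 2],
    [-0.03, 0.01, 1, 0, 0, 0, 2],
  ],
)

```text
time: 8.22
tool_pos: [0.6252, -0.0981, 0.1141]
ee_rot: [-3.137, -0.008, 2.391]
wrist_force: [0.0, 0.0, -0.8]
width: 0.0097
finger_force: 30.0
```

Request:
servo_tool(
  plan=[
    [0, 0, 0.1, 0, 0, 0, 2],
    [0, 0, 0.2, 0, 0, 0, 2],
    [0, 0, 0.3, 0, 0, 0, 2],
    [0, 0, 0.37, 0, 0, 0, 2],
    [0, 0, 0.37, 0, 0, 0, 2],
    [0, 0, 0.37, 0, 0, 0, 2],
  ],
)

```text
time: 8.72
tool_pos: [0.629, -0.0985, 0.082]
ee_rot: [-3.141, -0.001, 2.391]
wrist_force: [-0.5, -0.0, -0.8]
width: 0.0097
finger_force: 30.0
```

Request:
servo_tool(
  plan=[
    [0, 0, 0.015, 0, 0, 0, 2],
    [0, 0, 0.03, 0, 0, 0, 2],
    [0, 0, 0.03, 0, 0, 0, 2],
    [0, 0, 0.03, 0, 0, 0, 2],
  ],
)

```text
time: 9.05
tool_pos: [0.6294, -0.0987, 0.0799]
ee_rot: [3.141, 0.001, 2.391]
wrist_force: [0.3, -1.4, -0.3]
width: 0.0098
finger_force: 30.0
```

Request:
servo_tool(
  plan=[
    [0, 0, 0, 0, 0, 0, 32],
    [0, 0, 0, 0, 0, 0, 32],
    [0, 0, 0, 0, 0, 0, 32],
    [0, 0, 0, 0, 0, 0, 32],
    [0, 0, -0.3, 0, 0, 0, 32],
    [0, 0, -0.6, 0, 0, 0, 32],
    [0, 0, -1, 0, 0, 0, 32],
    [0, 0, -1, 0, 0, 0, 32],
  ],
)

```text
time: 9.72
tool_pos: [0.633, -0.0995, 0.1897]
ee_rot: [3.134, 0.014, 2.391]
wrist_force: [1.1, -1.5, 1.8]
width: 0.0323
finger_force: 0.0
```

Request:
servo_tool(
  plan=[
    [0.9, 0, -0.4, 0, 0, 0, 40],
    [0.9, 0, -0.4, 0, 0, 0, 40],
    [0.9, 0, -0.4, 0, 0, 0, 40],
    [0.9, 0, -0.4, 0, 0, 0, 40],
  ],
)

```text
time: 10.05
tool_pos: [0.5629, -0.0353, 0.2231]
ee_rot: [3.138, 0.004, 2.394]
wrist_force: [-0.1, -0.2, 0.2]
width: 0.0402
finger_force: 0.0
```

Request:
servo_tool(
  plan=[
    [0.9, 0.1, 0, 0, 0, 0, 40],
    [0.9, 0.1, 0, 0, 0, 0, 40],
    [0.9, 0.1, 0, 0, 0, 0, 40],
    [0.9, 0.1, 0, 0, 0, 0, 40],
  ],
)

```text
time: 10.38
tool_pos: [0.5037, 0.0325, 0.2194]
ee_rot: [3.141, 0.0, 2.394]
wrist_force: [0.9, 0.4, -0.7]
width: 0.04
finger_force: 0.0
```

Request:
servo_tool(
  plan=[
    [0.97, 0.13, 0.6, 0, 0, 0.21, 40],
    [0.97, 0.13, 0.6, 0, 0, 0.21, 40],
    [0.97, 0.13, 0.6, 0, 0, 0.21, 40],
    [0.97, 0.13, 0.6, 0, 0, 0.21, 40],
    [0.97, 0.13, 0.6, 0, 0, 0.21, 40],
    [0.97, 0.13, 0.6, 0, 0, 0.21, 40],
  ],
)

```text
time: 10.88
tool_pos: [0.4439, 0.1061, 0.16]
ee_rot: [3.14, 0.002, 2.061]
wrist_force: [-0.4, 1.0, 0.4]
width: 0.0401
finger_force: 0.0
```

```bash
python3 - <<'E'
from h import *
o,im=save('wrist','w4'); print(o['time'],o['tool_pos'],o['ee_rot'],o['width'])
print('lidL',circ(o,im,(.442,.107),.014,(.063,.061),(.067,.07)))
save('side','s4')
s=cv2.imread('pics/s4.png'); 
a=cv2.resize(s[130:230,220:350],(390,300),interpolation=cv2.INTER_CUBIC)
w=cv2.imread('pics/w4.png')[:,:,:]
cv2.imwrite('pics/m4.png',np.hstack([a,cv2.resize(w,(400,250))[:250] if 0 else cv2.resize(w[0:300,120:520],(400,300))]))
go(o['tool_pos'],o['ee_rot'][2],(.442,.107,.034,2.06))
E
```

```text
10.8833 [0.44393852 0.10608826 0.15998879] [3.14036860e+00 1.53269275e-03 2.06147045e+00] 0.0400879676229577
lidL [34.8749  0.442   0.1073]
-> (0.442, 0.107, 0.034, 2.06) : [ 0.017 -0.013  1.26 ] az 0.001
```

View pics/m4.png

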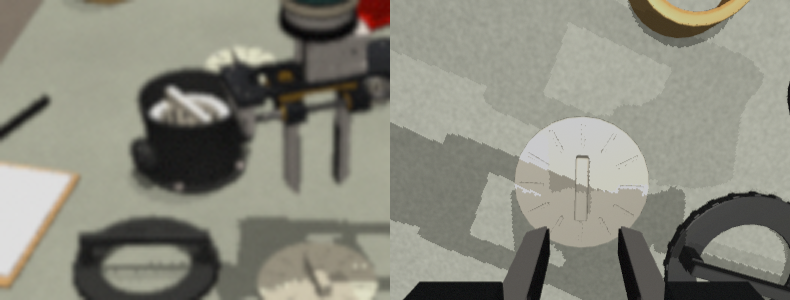

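Basket sits level and below the rim, and the cover's rib is upright in the view, centred between the fingers.

Request:
servo_tool(
  plan=[
    [0.017, -0.013, 0.4, 0, 0, 0, 40],
    [0.017, -0.013, 0.75, 0, 0, 0, 40],
    [0.017, -0.013, 0.95, 0, 0, 0, 40],
    [0.017, -0.013, 0.95, 0, 0, 0, 40],
    [0.017, -0.013, 0.95, 0, 0, 0, 40],
  ],
)

```text
time: 11.4
tool_pos: [0.4408, 0.1072, 0.0645]
ee_rot: [-3.141, -0.0, 2.06]
wrist_force: [1.1, 0.1, 0.7]
width: 0.0399
finger_force: 0.0
```

```bash
python3 - <<'E'
from h import *
o=robot.get_obs();print(o['tool_pos'],o['ee_rot'])
go(o['tool_pos'],o['ee_rot'][2],(.442,.107,.034,2.06))
E
```

```text
[0.44080571 0.10717748 0.06446024] [-3.14061969e+00 -2.23251346e-04  2.06033909e+00]
-> (0.442, 0.107, 0.034, 2.06) : [-0.007  0.01   0.305] az 0.0
```

Request:
servo_tool(
  plan=[
    [0, 0.01, 0.15, 0, 0, 0, 40],
    [0, 0.01, 0.3, 0, 0, 0, 40],
    [0, 0.01, 0.3, 0, 0, 0, 40],
    [0, 0.01, 0.3, 0, 0, 0, 2],
    [0, 0.01, 0.3, 0, 0, 0, 2],
    [0, 0.01, 0.3, 0, 0, 0, 2],
    [0, 0.01, 0.3, 0, 0, 0, 2],
    [0, 0.01, 0.3, 0, 0, 0, 2],
    [0, 0.01, 0.3, 0, 0, 0, 2],
    [0, 0.01, 0.3, 0, 0, 0, 2],
  ],
)

```text
time: 12.23
tool_pos: [0.4418, 0.1084, 0.0356]
ee_rot: [3.14, 0.001, 2.062]
wrist_force: [-2.1, -0.3, 5.8]
width: 0.0115
finger_force: 29.9
```

```bash
python3 - <<'E'
from h import *
o=robot.get_obs();print(o['tool_pos'],o['ee_rot'])
go(o['tool_pos'],o['ee_rot'][2],(.442,.107,.2,2.06),(.628,-.099,.2,2.06),(.628,-.099,.14,2.06))
E
```

```text
[0.44178316 0.10841356 0.03561189] [3.14015023e+00 8.07965436e-04 2.06155760e+00]
-> (0.442, 0.107, 0.2, 2.06) : [-0.013 -0.005 -1.644] az 0.001
-> (0.628, -0.099, 0.2, 2.06) : [-2.692  0.674 -0.   ] az -0.0
-> (0.628, -0.099, 0.14, 2.06) : [0.  0.  0.6] az -0.0
```

Request:
servo_tool(
  plan=[
    [0, 0, -0.3, 0, 0, 0, 2],
    [0, 0, -0.7, 0, 0, 0, 2],
    [0, 0, -1, 0, 0, 0, 2],
    [0, 0, -1, 0, 0, 0, 2],
  ],
)

```text
time: 12.57
tool_pos: [0.4451, 0.1091, 0.1413]
ee_rot: [3.129, 0.004, 2.062]
wrist_force: [0.7, 0.8, -0.1]
width: 0.0118
finger_force: 29.9
```

Request:
servo_tool(
  plan=[
    [-0.25, 0.06, -0.3, 0, 0, 0, 2],
    [-0.6, 0.15, -0.64, 0, 0, 0, 2],
    [-0.9, 0.22, -0.64, 0, 0, 0, 2],
    [-0.9, 0.22, -0.64, 0, 0, 0, 2],
  ],
)

```text
time: 12.9
tool_pos: [0.5069, 0.0353, 0.1995]
ee_rot: [3.138, 0.005, 2.057]
wrist_force: [-0.5, 1.7, -1.0]
width: 0.0119
finger_force: 29.9
```

Request:
servo_tool(
  plan=[
    [-0.3, 0.08, 0, 0, 0, 0, 2],
    [-0.6, 0.15, 0, 0, 0, 0, 2],
    [-0.9, 0.22, 0, 0, 0, 0, 2],
    [-0.9, 0.22, 0, 0, 0, 0, 2],
  ],
)

```text
time: 13.23
tool_pos: [0.5663, -0.0333, 0.195]
ee_rot: [-3.138, 0.0, 2.057]
wrist_force: [0.5, 1.1, -1.9]
width: 0.0116
finger_force: 29.9
```

Request:
servo_tool(
  plan=[
    [-0.3, 0.08, 0, 0, 0, 0, 2],
    [-0.6, 0.15, 0, 0, 0, 0, 2],
    [-0.9, 0.23, 0, 0, 0, 0, 2],
    [-0.9, 0.23, 0, 0, 0, 0, 2],
    [-0.9, 0.23, 0, 0, 0, 0, 2],
    [-0.9, 0.23, 0, 0, 0, 0, 2],
  ],
)

```text
time: 13.73
tool_pos: [0.6265, -0.0972, 0.1967]
ee_rot: [-3.139, -0.003, 2.062]
wrist_force: [-1.0, 0.4, -1.4]
width: 0.0117
finger_force: 29.9
```

```bash
python3 - <<'E'
from h import *
P=[]
for i in range(4):
    robot.snapshot('side'); o=robot.get_obs(); P.append(o['tool_pos'])
P=np.array(P);print(P.round(4)); m=P.mean(0)
go(m,o['ee_rot'][2],(.628,-.098,.135,2.06))
o,im=save('wrist','w5'); z=o['tool_pos'][2]
print('lid',circ(o,im,o['tool_pos'][:2],z-.034+.014,(.063,.061),(.067,.07)))
E
```

```text
[[ 0.6265 -0.0969  0.1974]
 [ 0.6266 -0.0968  0.198 ]
 [ 0.6268 -0.0968  0.1985]
 [ 0.6269 -0.097   0.1988]]
-> (0.628, -0.098, 0.135, 2.06) : [-0.016  0.006  0.632] az 0.002
lid [11.5165  0.6286 -0.0983]
```

View pics/w5.png

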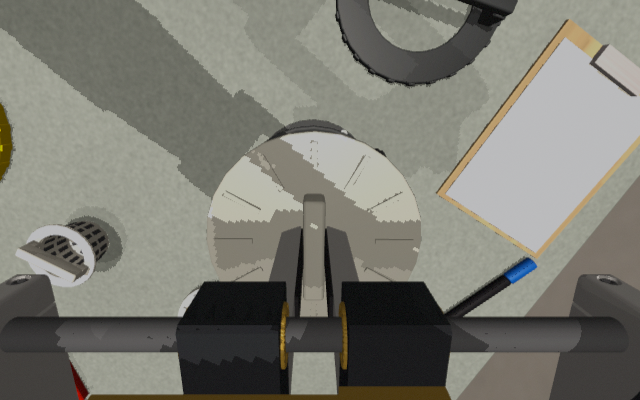

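Request:
servo_tool(
  plan=[
    [-0.01, 0, 0.2, 0, 0, 0, 2],
    [-0.01, 0, 0.4, 0, 0, 0, 2],
    [-0.01, 0, 0.55, 0, 0, 0, 2],
    [-0.01, 0, 0.6, 0, 0, 0, 2],
    [-0.01, 0, 0.63, 0, 0, 0, 2],
    [-0.01, 0, 0.66, 0, 0, 0, 2],
    [-0.01, 0, 0.68, 0, 0, 0, 2],
    [-0.01, 0, 0.68, 0, 0, 0, 2],
    [-0.01, 0, 0.68, 0, 0, 0, 2],
    [-0.01, 0, 0.68, 0, 0, 0, 2],
  ],
)

```text
time: 14.82
tool_pos: [0.6284, -0.0991, 0.1314]
ee_rot: [3.14, 0.001, 2.061]
wrist_force: [0.9, 0.3, -1.2]
width: 0.0118
finger_force: 29.9
```

Request:
servo_tool(
  plan=[
    [0, 0, 0.01, 0, 0, 0, 2],
    [0, 0, 0.025, 0, 0, 0, 2],
    [0, 0, 0.04, 0, 0, 0, 2],
    [0, 0, 0.04, 0, 0, 0, 2],
    [0, 0, 0.04, 0, 0, 0, 2],
    [0, 0, 0.04, 0, 0, 0, 2],
  ],
)

```text
time: 15.32
tool_pos: [0.6282, -0.0991, 0.1276]
ee_rot: [3.141, 0.001, 2.062]
wrist_force: [-1.9, 0.4, 4.9]
width: 0.0113
finger_force: 29.9
```

Request:
servo_tool(
  plan=[
    [0, 0, 0.01, 0, 0, 0, 2],
    [0, 0, 0.01, 0, 0, 0, 2],
    [0, 0, 0.01, 0, 0, 0, 30],
    [0, 0, 0.01, 0, 0, 0, 30],
    [0, 0, 0.01, 0, 0, 0, 30],
    [0, 0, 0.01, 0, 0, 0, 30],
    [0, 0, -0.3, 0, 0, 0, 30],
    [0, 0, -0.7, 0, 0, 0, 30],
    [0, 0, -0.9, 0, 0, 0, 30],
    [0, 0, -0.9, 0, 0, 0, 30],
  ],
)

```text
time: 16.15
tool_pos: [0.6305, -0.0996, 0.2234]
ee_rot: [3.133, 0.008, 2.061]
wrist_force: [0.0, 1.2, 0.4]
width: 0.0298
finger_force: 0.0
```

Request:
servo_tool(
  plan=[
    [0.9, 0.5, 0, 0, 0, 0, 40],
    [0.9, 0.5, 0, 0, 0, 0, 40],
    [0.9, 0.5, 0, 0, 0, 0, 40],
    [0.9, 0.5, 0, 0, 0, 0, 40],
  ],
)

```text
time: 16.48
tool_pos: [0.629, 0.0084, 0.2147]
ee_rot: [-3.141, -0.003, 2.067]
wrist_force: [-0.2, -0.6, 1.0]
width: 0.0397
finger_force: 0.0
```

Request:
servo_tool(
  plan=[
    [0.88, 0.5, 0.4, 0, 0, -0.808, 40],
    [0.88, 0.5, 0.4, 0, 0, -0.808, 40],
    [0.88, 0.5, 0.4, 0, 0, -0.808, 40],
    [0.88, 0.5, 0.4, 0, 0, -0.808, 40],
    [0.88, 0.5, 0.4, 0, 0, -0.808, 40],
    [0.88, 0.5, 0.4, 0, 0, -0.808, 40],
    [0.88, 0.5, 0.4, 0, 0, -0.808, 40],
    [0.88, 0.5, 0.4, 0, 0, -0.808, 40],
    [0.88, 0.5, 0.4, 0, 0, -0.808, 40],
    [0.88, 0.5, 0.4, 0, 0, -0.808, 40],
    [0.88, 0.5, 0.4, 0, 0, -0.808, 40],
    [0.88, 0.5, 0.4, 0, 0, -0.808, 40],
  ],
)

```text
time: 17.48
tool_pos: [0.632, 0.1042, 0.1752]
ee_rot: [-3.141, -0.002, -2.956]
wrist_force: [0.5, 0.6, -0.3]
width: 0.04
finger_force: 0.0
```

```bash
python3 - <<'E'
from h import *
o,im=save('wrist','w6'); print(o['time'],o['tool_pos'],o['ee_rot'],o['width'])
print('ring',circ(o,im,(.633,.106),.015,(.048,.046),(.052,.055)))
save('side','s6')
s=cv2.imread('pics/s6.png'); w=cv2.imread('pics/w6.png')
a=cv2.resize(s[130:230,220:350],(390,300),interpolation=cv2.INTER_CUBIC)
cv2.imwrite('pics/m6.png',np.hstack([a,cv2.resize(w[0:300,120:520],(400,300))]))
go(o['tool_pos'],o['ee_rot'][2],(.633,.106,.049,3.33))
E
```

```text
17.4833 [0.63201509 0.10416612 0.17521551] [-3.14146455e+00 -1.82907061e-03 -2.95554403e+00] 0.0399569974781183
ring [36.3798  0.6339  0.1063]
-> (0.633, 0.106, 0.049, 3.33) : [-0.013  0.016  1.262] az -0.002
```

View pics/m6.png

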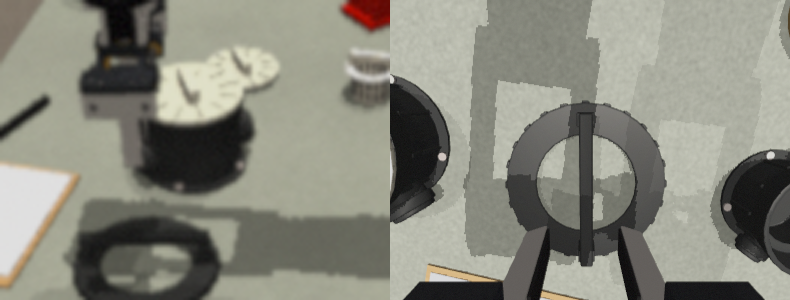

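The ring under the fingers is dark grey with its bar centred at column 316, so it is the right one. The large cover lies flat on its pot.

Request:
servo_tool(
  plan=[
    [-0.015, 0.016, 0.4, 0, 0, 0, 40],
    [-0.015, 0.016, 0.75, 0, 0, 0, 40],
    [-0.015, 0.016, 0.95, 0, 0, 0, 40],
    [-0.015, 0.016, 0.95, 0, 0, 0, 40],
    [-0.015, 0.016, 0.95, 0, 0, 0, 40],
    [-0.015, 0.016, 0.95, 0, 0, 0, 40],
  ],
)

```text
time: 18.08
tool_pos: [0.6346, 0.1069, 0.0834]
ee_rot: [-3.141, 0.003, -2.953]
wrist_force: [-0.0, 0.6, 0.4]
width: 0.04
finger_force: 0.0
```

Request:
servo_tool(
  plan=[
    [0, 0, 0.15, 0, 0, 0, 40],
    [0, 0, 0.3, 0, 0, 0, 40],
    [0, 0, 0.3, 0, 0, 0, 40],
    [0, 0, 0.3, 0, 0, 0, 40],
    [0, 0, 0.3, 0, 0, 0, 40],
  ],
)

```text
time: 18.5
tool_pos: [0.6348, 0.1071, 0.054]
ee_rot: [-3.141, 0.004, -2.953]
wrist_force: [-0.1, 0.5, 0.2]
width: 0.0399
finger_force: 0.0
```

Down another 4 mm, then close.

Request:
servo_tool(
  plan=[
    [0, 0, 0.04, 0, 0, 0, 40],
    [0, 0, 0.04, 0, 0, 0, 40],
    [0, 0, 0.04, 0, 0, 0, 2],
    [0, 0, 0.04, 0, 0, 0, 2],
    [0, 0, 0.04, 0, 0, 0, 2],
    [0, 0, 0.04, 0, 0, 0, 2],
    [0, 0, 0.04, 0, 0, 0, 2],
    [0, 0, 0.04, 0, 0, 0, 2],
    [0, 0, 0.04, 0, 0, 0, 2],
  ],
)

```text
time: 19.25
tool_pos: [0.6335, 0.1069, 0.0475]
ee_rot: [-3.142, 0.0, -2.952]
wrist_force: [-0.7, 0.1, 0.6]
width: 0.0118
finger_force: 30.0
```

```bash
python3 - <<'E'
from h import *
o=robot.get_obs();print(o['tool_pos'],o['ee_rot'])
p=o['tool_pos']; off=np.array([.6339,.1063])-p[:2]
y=o['ee_rot'][2]; ax=off@[np.cos(y),np.sin(y)]; print('ax',ax)
T=np.array([.628,-.099])-ax*np.array([np.cos(y),np.sin(y)]); print(T)
go(p,y,(p[0],p[1],.21,y),(*T,.21,y),(*T,.146,y))
E
```

```text
[0.63347709 0.10694387 0.04752741] [-3.14158390e+00  9.80064232e-05 -2.95243327e+00]
ax -0.000294298116385864
[ 0.62771095 -0.09905534]
-> (np.float64(0.6334770885428724), np.float64(0.10694387369917487), 0.21, np.float64(-2.9524332734735035)) : [-0.     0.    -1.625] az -0.0
-> (np.float64(0.6277109513830981), np.float64(-0.09905533785662021), 0.21, np.float64(-2.9524332734735035)) : [ 0.444 -2.012 -0.   ] az -0.0
-> (np.float64(0.6277109513830981), np.float64(-0.09905533785662021), 0.146, np.float64(-2.9524332734735035)) : [-0.    0.    0.64] az -0.0
```

Request:
servo_tool(
  plan=[
    [0, 0, -0.3, 0, 0, 0, 2],
    [0, 0, -0.7, 0, 0, 0, 2],
    [0, 0, -1, 0, 0, 0, 2],
    [0, 0, -1, 0, 0, 0, 2],
  ],
)

```text
time: 19.58
tool_pos: [0.6373, 0.1073, 0.1562]
ee_rot: [-3.14, 0.014, -2.952]
wrist_force: [1.6, -0.0, -0.3]
width: 0.0116
finger_force: 30.0
```

Request:
servo_tool(
  plan=[
    [0.05, -0.2, -0.3, 0, 0, 0, 2],
    [0.1, -0.5, -0.65, 0, 0, 0, 2],
    [0.22, -0.8, -0.65, 0, 0, 0, 2],
    [0.22, -1, -0.65, 0, 0, 0, 2],
    [0.22, -1, -0.65, 0, 0, 0, 2],
  ],
)

```text
time: 20.0
tool_pos: [0.6309, 0.0003, 0.2123]
ee_rot: [-3.139, 0.0, -2.958]
wrist_force: [-0.3, 0.6, -2.9]
width: 0.0116
finger_force: 30.0
```

Request:
servo_tool(
  plan=[
    [0.08, -0.35, 0, 0, 0, 0, 2],
    [0.15, -0.7, 0, 0, 0, 0, 2],
    [0.22, -1, 0, 0, 0, 0, 2],
    [0.22, -1, 0, 0, 0, 0, 2],
    [0.22, -1, 0, 0, 0, 0, 2],
    [0.22, -1, 0, 0, 0, 0, 2],
    [0.22, -1, 0, 0, 0, 0, 2],
  ],
)

```text
time: 20.58
tool_pos: [0.6277, -0.096, 0.2117]
ee_rot: [3.14, -0.001, -2.951]
wrist_force: [0.3, 1.4, -1.7]
width: 0.0115
finger_force: 30.0
```

Request:
servo_tool(
  plan=[
    [0, 0, 0.15, 0, 0, 0, 2],
    [0, 0, 0.3, 0, 0, 0, 2],
    [0, 0, 0.42, 0, 0, 0, 2],
    [0, 0, 0.42, 0, 0, 0, 2],
    [0, 0, 0.42, 0, 0, 0, 2],
    [0, 0, 0.42, 0, 0, 0, 2],
  ],
)

```text
time: 21.08
tool_pos: [0.6282, -0.0972, 0.1712]
ee_rot: [-3.141, 0.001, -2.952]
wrist_force: [0.1, 0.2, -0.7]
width: 0.0117
finger_force: 30.0
```

```bash
python3 - <<'E'
from h import *
o,im=save('wrist','w7');print(o['tool_pos'],o['ee_rot'],o['width'])
print('ring',circ(o,im,(.628,-.099),o['tool_pos'][2]-.0475+.015,(.048,.046),(.052,.055)))
go(o['tool_pos'],o['ee_rot'][2],(.6277,-.099,.144,3.33))
save('side','s7');cv2.imwrite('pics/m7.png',cv2.resize(cv2.imread('pics/s7.png')[110:230,200:360],(640,480)))
E
```

```text
[ 0.62819129 -0.09720546  0.17117418] [-3.14131151e+00  9.89094058e-04 -2.95159652e+00] 0.011671480584713016
ring [32.1     0.626  -0.0967]
-> (0.6277, -0.099, 0.144, 3.33) : [ 0.008 -0.017  0.272] az 0.001
```

View pics/m7.png

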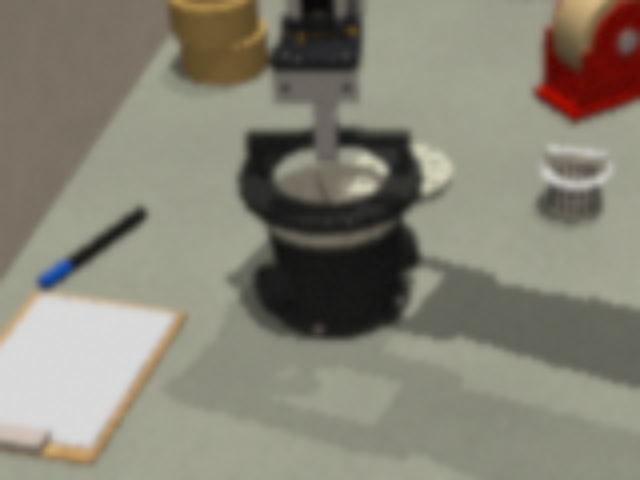

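The ring is lined up just above the cover, so I'm lowering it.

Request:
servo_tool(
  plan=[
    [0, -0.015, 0.08, 0, 0, 0, 2],
    [0, -0.015, 0.16, 0, 0, 0, 2],
    [0, -0.015, 0.22, 0, 0, 0, 2],
    [0, -0.015, 0.25, 0, 0, 0, 2],
    [0, -0.015, 0.27, 0, 0, 0, 2],
    [0, -0.015, 0.27, 0, 0, 0, 2],
    [0, -0.015, 0.27, 0, 0, 0, 2],
  ],
)

```text
time: 21.77
tool_pos: [0.6281, -0.0993, 0.1436]
ee_rot: [-3.142, 0.0, -2.953]
wrist_force: [-0.7, 0.7, 0.3]
width: 0.012
finger_force: 30.0
```

Request:
servo_tool(
  plan=[
    [0, 0, 0.01, 0, 0, 0, 2],
    [0, 0, 0.01, 0, 0, 0, 2],
    [0, 0, 0.01, 0, 0, 0, 32],
    [0, 0, 0.01, 0, 0, 0, 32],
    [0, 0, 0.01, 0, 0, 0, 32],
    [0, 0, 0.01, 0, 0, 0, 32],
    [0, 0, -0.3, 0, 0, 0, 32],
    [0, 0, -0.7, 0, 0, 0, 32],
    [0, 0, -1, 0, 0, 0, 32],
    [0, 0, -1, 0, 0, 0, 32],
  ],
)

```text
time: 22.6
tool_pos: [0.6309, -0.0999, 0.2524]
ee_rot: [-3.135, 0.013, -2.952]
wrist_force: [-0.3, 0.4, 1.7]
width: 0.0321
finger_force: 0.0
```

Request:
servo_tool(
  plan=[
    [1, -0.7, 0, 0, 0, 0, 34],
    [1, -0.7, 0, 0, 0, 0, 34],
    [1, -0.7, 0, 0, 0, 0, 34],
    [1, -0.7, 0, 0, 0, 0, 34],
    [1, -0.7, 0, 0, 0, 0, 34],
  ],
)

```text
time: 23.02
tool_pos: [0.5421, -0.188, 0.2432]
ee_rot: [3.141, 0.0, -2.956]
wrist_force: [0.2, -0.4, -0.6]
width: 0.034
finger_force: 0.0
```

Request:
servo_tool(
  plan=[
    [1, -0.74, 0.2, 0, 0, 0, 34],
    [1, -0.74, 0.2, 0, 0, 0, 34],
    [1, -0.74, 0.2, 0, 0, 0, 34],
    [1, -0.74, 0.2, 0, 0, 0, 34],
    [1, -0.74, 0.2, 0, 0, 0, 34],
    [1, -0.74, 0.2, 0, 0, 0, 34],
  ],
)

```text
time: 23.52
tool_pos: [0.4598, -0.2775, 0.2233]
ee_rot: [3.141, 0.001, -2.952]
wrist_force: [-0.0, 0.3, -0.2]
width: 0.0343
finger_force: 0.0
```

```bash
python3 - <<'E'
from h import *
o,im=save('wrist','w8');print(o['time'],o['tool_pos'],o['ee_rot'],o['width'])
print('basS',circ(o,im,(.4306,-.291),.046,(.034,.033),(.038,.040)))
c=proj(o,np.array([[.4306,-.291,.05]]))[0]; print(c)
x,y=int(c[0]-60),int(max(c[1]-45,0)); print(x,y)
save('side','s8')
a=cv2.resize(cv2.imread('pics/s8.png')[130:230,220:350],(390,300),interpolation=cv2.INTER_CUBIC)
b=cv2.resize(cv2.imread('pics/w8.png')[y:y+90,x:x+120],(400,300),interpolation=cv2.INTER_CUBIC)
cv2.imwrite('pics/m8.png',np.hstack([a,b]))
E
```

```text
23.5167 [ 0.45975758 -0.27750464  0.22328845] [ 3.14070913e+00  9.35066177e-04 -2.95174636e+00] 0.034324623837698215
basS [34.6642  0.4303 -0.289 ]
[305.00228276 149.51673451]
245 104
```

View pics/m8.png

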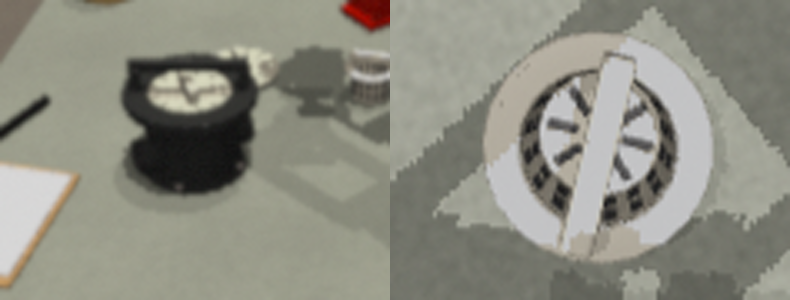

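The ring sits level on the large pot. The small basket's bridge runs through crop (620,60) to (580,250).

```bash
python3 - <<'E'
from h import *
o=robot.get_obs();print(o['tool_pos'])
f=lambda a,b:line(o,(245+(a[0]-390)*.3,104+a[1]*.3),(245+(b[0]-390)*.3,104+b[1]*.3),.066)
print(f((603,55),(563,245)),f((636,65),(597,255)))
go(o['tool_pos'],o['ee_rot'][2],(.4303,-.2890,.13,3.33+.2))
E
```

```text
[ 0.46016596 -0.27707163  0.22361711]
('mid', array([ 0.4294, -0.2929]), 'ang', np.float64(3.117), 'len', np.float64(0.057)) ('mid', array([ 0.4304, -0.2827]), 'ang', np.float64(3.131), 'len', np.float64(0.057))
-> (0.4303, -0.289, 0.13, 3.5300000000000002) : [ 0.316 -0.06   0.936] az -0.125
```

Request:
servo_tool(
  plan=[
    [0.318, -0.056, 0.9, 0, 0, 0.132, 26],
    [0.318, -0.056, 0.9, 0, 0, 0.132, 26],
    [0.318, -0.056, 0.9, 0, 0, 0.132, 26],
    [0.318, -0.056, 0.9, 0, 0, 0.132, 26],
    [0.318, -0.056, 0.9, 0, 0, 0.132, 26],
    [0.318, -0.056, 0.9, 0, 0, 0.132, 26],
    [0.318, -0.056, 0.9, 0, 0, 0.132, 26],
    [0.318, -0.056, 0.9, 0, 0, 0.132, 26],
  ],
)

```text
time: 24.28
tool_pos: [0.4303, -0.2905, 0.1361]
ee_rot: [-3.139, 0.004, 3.125]
wrist_force: [-0.7, 0.8, 1.3]
width: 0.0259
finger_force: 0.0
```

```bash
python3 - <<'E'
from h import *
o,im=save('wrist','w9');print(o['tool_pos'],o['ee_rot'],o['width'])
print('basS',circ(o,im,(.4303,-.289),.046,(.034,.033),(.038,.040)))
go(o['tool_pos'],o['ee_rot'][2],(.4303,-.2886,.064,3.125))
E
```

```text
[ 0.43028453 -0.29047878  0.13608211] [-3.13873753  0.00390752  3.12459904] 0.02594591409864569
basS [32.6351  0.4313 -0.2892]
-> (0.4303, -0.2886, 0.064, 3.125) : [0.    0.019 0.721] az -0.0
```

Request:
servo_tool(
  plan=[
    [0, 0.015, 0.35, 0, 0, 0, 26],
    [0, 0.015, 0.6, 0, 0, 0, 26],
    [0, 0.015, 0.72, 0, 0, 0, 26],
    [0, 0.015, 0.72, 0, 0, 0, 26],
    [0, 0.015, 0.72, 0, 0, 0, 26],
    [0, 0.015, 0.72, 0, 0, 0, 2],
    [0, 0.015, 0.72, 0, 0, 0, 2],
    [0, 0.015, 0.72, 0, 0, 0, 2],
    [0, 0.015, 0.72, 0, 0, 0, 2],
    [0, 0.015, 0.72, 0, 0, 0, 2],
    [0, 0.015, 0.72, 0, 0, 0, 2],
  ],
)

```text
time: 25.25
tool_pos: [0.4295, -0.2892, 0.0631]
ee_rot: [-3.139, 0.003, 3.123]
wrist_force: [-0.4, -1.3, 4.6]
width: 0.0098
finger_force: 30.0
```

```bash
python3 - <<'E'
from h import *
o=robot.get_obs();p=o['tool_pos'];print(p,o['ee_rot'])
y=o['ee_rot'][2];u=np.array([np.cos(y),np.sin(y)]); ax=(np.array([.4310,-.2890])-p[:2])@u; T=np.array([.614,.302])-ax*u; print(ax,T)
go(p,y,(*p[:2],.23,y),(*T,.23,y))
E
```

```text
[ 0.42952368 -0.28917692  0.0630986 ] [-3.13925051e+00  2.71974020e-03  3.12330294e+00]
-0.0014728324128668857 [0.61252741 0.30202694]
-> (np.float64(0.4295236849479112), np.float64(-0.289176924693346), 0.23, np.float64(3.1233029361049667)) : [ 0.     0.    -1.669] az -0.0
-> (np.float64(0.6125274139216245), np.float64(0.302026936186921), 0.23, np.float64(3.1233029361049667)) : [-1.722  5.945 -0.   ] az -0.0
```

Request:
servo_tool(
  plan=[
    [0, 0, -0.3, 0, 0, 0, 2],
    [0, 0, -0.7, 0, 0, 0, 2],
    [0, 0, -1, 0, 0, 0, 2],
    [0, 0, -1, 0, 0, 0, 2],
  ],
)

```text
time: 25.58
tool_pos: [0.4313, -0.2904, 0.1688]
ee_rot: [-3.134, 0.01, 3.124]
wrist_force: [0.6, -1.1, 0.1]
width: 0.0096
finger_force: 30.0
```

Request:
servo_tool(
  plan=[
    [0, 0.3, -0.4, 0, 0, 0, 2],
    [-0.1, 0.6, -0.67, 0, 0, 0, 2],
    [-0.2, 1, -0.67, 0, 0, 0, 2],
    [-0.2, 1, -0.67, 0, 0, 0, 2],
  ],
)

```text
time: 25.92
tool_pos: [0.4521, -0.1842, 0.2307]
ee_rot: [3.14, 0.005, 3.128]
wrist_force: [0.0, 0.4, -0.6]
width: 0.0097
finger_force: 30.0
```

Request:
servo_tool(
  plan=[
    [-0.1, 0.35, 0, 0, 0, 0, 2],
    [-0.2, 0.7, 0, 0, 0, 0, 2],
    [-0.3, 1, 0, 0, 0, 0, 2],
    [-0.3, 1, 0, 0, 0, 0, 2],
  ],
)

```text
time: 26.25
tool_pos: [0.4825, -0.0845, 0.2267]
ee_rot: [3.138, -0.002, 3.13]
wrist_force: [-1.3, -0.1, -1.0]
width: 0.01
finger_force: 30.0
```

Request:
servo_tool(
  plan=[
    [-0.1, 0.35, 0, 0, 0, 0, 2],
    [-0.2, 0.7, 0, 0, 0, 0, 2],
    [-0.3, 1, 0, 0, 0, 0, 2],
    [-0.3, 1, 0, 0, 0, 0, 2],
  ],
)

```text
time: 26.58
tool_pos: [0.5143, 0.0142, 0.2265]
ee_rot: [3.139, -0.003, 3.129]
wrist_force: [-0.3, 0.0, -0.3]
width: 0.0099
finger_force: 30.0
```

Request:
servo_tool(
  plan=[
    [-0.1, 0.35, 0, 0, 0, 0, 2],
    [-0.2, 0.7, 0, 0, 0, 0, 2],
    [-0.3, 1, 0, 0, 0, 0, 2],
    [-0.3, 1, 0, 0, 0, 0, 2],
  ],
)

```text
time: 26.92
tool_pos: [0.5462, 0.1131, 0.2263]
ee_rot: [3.14, -0.003, 3.128]
wrist_force: [-0.1, -0.7, -1.1]
width: 0.0098
finger_force: 30.0
```

Request:
servo_tool(
  plan=[
    [-0.1, 0.35, 0, 0, 0, 0, 2],
    [-0.2, 0.7, 0, 0, 0, 0, 2],
    [-0.3, 1, 0, 0, 0, 0, 2],
    [-0.3, 1, 0, 0, 0, 0, 2],
    [-0.3, 1, 0, 0, 0, 0, 2],
    [-0.3, 1, 0, 0, 0, 0, 2],
  ],
)

```text
time: 27.42
tool_pos: [0.5774, 0.2075, 0.2273]
ee_rot: [-3.14, -0.002, 3.122]
wrist_force: [0.0, -0.3, -0.1]
width: 0.0096
finger_force: 30.0
```

```bash
python3 - <<'E'
from h import *
o,im=save('wrist','w10');print(o['time'],o['tool_pos'],o['ee_rot'],o['width'])
print('potS',circ(o,im,(.614,.302),.086,(.0465,.0485),(.0425,.041)))
p=o['tool_pos'];print('bas',circ(o,im,p[:2],p[2]-.0631+.046,(.034,.033),(.038,.040)))
go(p,o['ee_rot'][2],(.6125,.302,.12,3.123))
E
```

```text
27.4167 [0.57743916 0.20746411 0.22730118] [-3.13990323e+00 -2.07763429e-03  3.12247528e+00] 0.00957865189490088
potS [29.0362  0.6183  0.3077]
bas [25.2661  0.5791  0.2085]
-> (0.6125, 0.302, 0.12, 3.123) : [-0.332  0.952  1.073] az -0.0
```

View pics/w10.png

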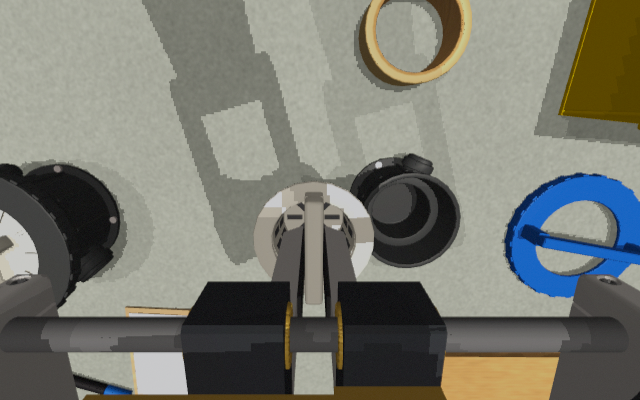

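```bash
python3 - <<'E'
from h import *
import json
o1={k:np.array(v) for k,v in json.load(open('w1.json')).items()}
o=robot.get_obs()
out=[]
for ob,f,(x,y) in((o1,'w1',(455,75)),(o,'w10',(345,145))):
    S=5; im=cv2.imread(f'pics/{f}.png')[y:y+130,x:x+ (130)]
    g=cv2.convertScaleAbs(im,alpha=1.6); g=cv2.resize(g,None,fx=3,fy=3,interpolation=cv2.INTER_CUBIC)
    for c,col in(((.614,.302),(0,255,0)),((.6183,.3077),(0,0,255))):
        q=proj(ob,np.c_[c[0]+.05*np.cos(TH),c[1]+.05*np.sin(TH),0*TH+.086]); q=((q-[x,y])*3+1).astype(np.int32)
        cv2.polylines(g,[q],True,col,1)
    out.append(g)
cv2.imwrite('pics/m10.png',np.hstack(out))
print(o['tool_pos'])
E
```

```text
[0.57746369 0.20726671 0.22782184]
```

View pics/m10.png

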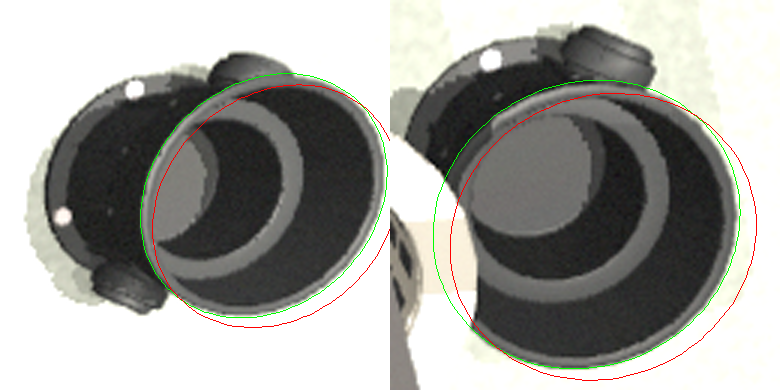

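Green (0.614, 0.302) is the rim in both views and red is a false fit, so I'm using (0.613, 0.301) for the TCP.

Request:
servo_tool(
  plan=[
    [-0.12, 0.35, 0, 0, 0, 0, 2],
    [-0.24, 0.7, 0, 0, 0, 0, 2],
    [-0.337, 0.944, 0, 0, 0, 0, 2],
    [-0.337, 0.944, 0, 0, 0, 0, 2],
    [-0.337, 0.944, 0, 0, 0, 0, 2],
    [-0.337, 0.944, 0, 0, 0, 0, 2],
    [-0.337, 0.944, 0, 0, 0, 0, 2],
    [-0.337, 0.944, 0, 0, 0, 0, 2],
  ],
)

```text
time: 28.13
tool_pos: [0.6131, 0.3012, 0.2293]
ee_rot: [3.142, 0.001, 3.121]
wrist_force: [1.0, -0.2, -0.4]
width: 0.0097
finger_force: 30.0
```

```bash
python3 - <<'E'
from h import *
for i in range(3): robot.snapshot('side')
o=robot.get_obs();print(o['tool_pos'],o['ee_rot'])
go(o['tool_pos'],o['ee_rot'][2],(.613,.301,.13,3.123))
E
```

```text
[0.6130567  0.30201807 0.22909786] [3.14137396e+00 6.69122793e-04 3.12235402e+00]
-> (0.613, 0.301, 0.13, 3.123) : [ 0.    -0.01   0.991] az -0.0
```

Request:
servo_tool(
  plan=[
    [0, -0.008, 0.25, 0, 0, 0, 2],
    [0, -0.008, 0.5, 0, 0, 0, 2],
    [0, -0.008, 0.75, 0, 0, 0, 2],
    [0, -0.008, 1, 0, 0, 0, 2],
    [0, -0.008, 1, 0, 0, 0, 2],
    [0, -0.008, 1, 0, 0, 0, 2],
    [0, -0.008, 1, 0, 0, 0, 2],
  ],
)

```text
time: 28.87
tool_pos: [0.6138, 0.3023, 0.1303]
ee_rot: [3.141, 0.002, 3.123]
wrist_force: [-0.6, -0.4, -0.3]
width: 0.0096
finger_force: 30.0
```

Request:
servo_tool(
  plan=[
    [0, 0, 0.1, 0, 0, 0, 2],
    [0, 0, 0.2, 0, 0, 0, 2],
    [0, 0, 0.3, 0, 0, 0, 2],
    [0, 0, 0.4, 0, 0, 0, 2],
    [0, 0, 0.46, 0, 0, 0, 2],
    [0, 0, 0.5, 0, 0, 0, 2],
    [0, 0, 0.53, 0, 0, 0, 2],
    [0, 0, 0.53, 0, 0, 0, 2],
    [0, 0, 0.53, 0, 0, 0, 2],
  ],
)

```text
time: 29.62
tool_pos: [0.6132, 0.3022, 0.0756]
ee_rot: [3.141, 0.0, 3.123]
wrist_force: [-0.9, -0.3, -0.5]
width: 0.0095
finger_force: 30.0
```

Request:
servo_tool(
  plan=[
    [0, 0, 0.015, 0, 0, 0, 2],
    [0, 0, 0.03, 0, 0, 0, 2],
    [0, 0, 0.03, 0, 0, 0, 2],
    [0, 0, 0.03, 0, 0, 0, 2],
    [0, 0, 0.03, 0, 0, 0, 2],
  ],
)

```text
time: 30.03
tool_pos: [0.6135, 0.3023, 0.0731]
ee_rot: [3.141, 0.001, 3.123]
wrist_force: [1.7, -0.4, 1.1]
width: 0.0098
finger_force: 30.0
```

Request:
servo_tool(
  plan=[
    [0, 0, 0, 0, 0, 0, 26],
    [0, 0, 0, 0, 0, 0, 26],
    [0, 0, 0, 0, 0, 0, 26],
    [0, 0, 0, 0, 0, 0, 26],
    [0, 0, -0.3, 0, 0, 0, 26],
    [0, 0, -0.7, 0, 0, 0, 26],
    [0, 0, -1, 0, 0, 0, 26],
    [0, 0, -1, 0, 0, 0, 26],
    [0, 0, -1, 0, 0, 0, 26],
  ],
)

```text
time: 30.78
tool_pos: [0.6144, 0.3027, 0.1761]
ee_rot: [3.139, 0.006, 3.123]
wrist_force: [-0.1, 0.3, -0.1]
width: 0.0262
finger_force: 0.0
```

Request:
servo_tool(
  plan=[
    [0, -1, -0.7, 0, 0, 0, 40],
    [0, -1, -0.7, 0, 0, 0, 40],
    [0, -1, -0.7, 0, 0, 0, 40],
    [0, -1, -0.7, 0, 0, 0, 40],
  ],
)

```text
time: 31.12
tool_pos: [0.6128, 0.1971, 0.2466]
ee_rot: [-3.14, 0.006, 3.117]
wrist_force: [0.8, 0.1, 0.1]
width: 0.0399
finger_force: 0.0
```

```bash
python3 - <<'E'
from h import *
o,im=save('wrist','w11');print(o['tool_pos'],o['ee_rot'])
print('bas',circ(o,im,(.614,.302),.056,(.034,.033),(.038,.040)),circ(o,im,(.614,.302),.046,(.034,.033),(.038,.040)),circ(o,im,(.614,.302),.066,(.034,.033),(.038,.040)))
print('potS',circ(o,im,(.612,.300),.086,(.0465,.0485),(.0425,.041)))
c=proj(o,np.array([[.614,.302,.08]]))[0]; x,y=int(c[0]-66),int(max(c[1]-50,0))
cv2.imwrite('pics/m11.png',cv2.resize(cv2.imread('pics/w11.png')[y:y+100,x:x+132],(528,400),interpolation=cv2.INTER_CUBIC))
E
```

```text
[0.61281203 0.19705553 0.24663543] [-3.14002305  0.00624412  3.11748463]
bas [40.      0.617   0.3049] [40.      0.6183  0.3083] [40.      0.6143  0.3007]
potS [16.8858  0.6037  0.292 ]
```

View pics/m11.png

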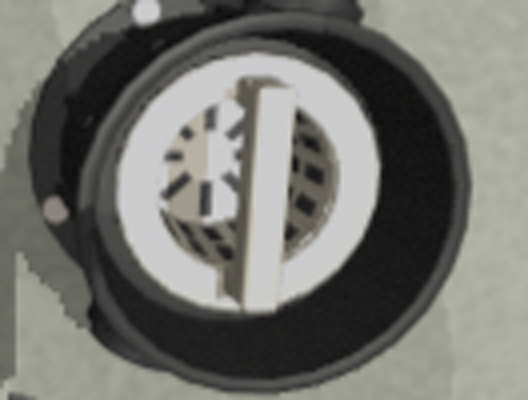

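The small basket sits level inside the pot, and I've now used all my picture views (one over the limit of 14), so the rest is numbers only. On to the small cover.

Request:
servo_tool(
  plan=[
    [0, -1, 0, 0, 0, 0, 40],
    [0, -1, 0, 0, 0, 0, 40],
    [0, -1, 0, 0, 0, 0, 40],
    [0, -1, 0, 0, 0, 0, 40],
  ],
)

```text
time: 31.5
tool_pos: [0.6086, 0.0993, 0.2392]
ee_rot: [-3.14, -0.005, 3.119]
wrist_force: [-0.3, -0.1, 0.1]
width: 0.0399
finger_force: 0.0
```

Request:
servo_tool(
  plan=[
    [0, -1, 0, 0, 0, 0, 40],
    [0, -1, 0, 0, 0, 0, 40],
    [0, -1, 0, 0, 0, 0, 40],
    [0, -1, 0, 0, 0, 0, 40],
  ],
)

```text
time: 31.83
tool_pos: [0.6071, 0.0002, 0.2396]
ee_rot: [-3.141, -0.004, 3.12]
wrist_force: [-0.1, 0.0, 0.6]
width: 0.0399
finger_force: 0.0
```

Request:
servo_tool(
  plan=[
    [0, -1, 0, 0, 0, 0, 40],
    [0, -1, 0, 0, 0, 0, 40],
    [0, -1, 0, 0, 0, 0, 40],
    [0, -1, 0, 0, 0, 0, 40],
  ],
)

```text
time: 32.17
tool_pos: [0.6056, -0.0991, 0.24]
ee_rot: [3.141, -0.003, 3.121]
wrist_force: [0.0, 0.4, -0.4]
width: 0.0403
finger_force: 0.0
```

Request:
servo_tool(
  plan=[
    [0, -1, 0, 0, 0, 0, 40],
    [0, -1, 0, 0, 0, 0, 40],
    [0, -1, 0, 0, 0, 0, 40],
    [0, -1, 0, 0, 0, 0, 40],
  ],
)

```text
time: 32.5
tool_pos: [0.6041, -0.1988, 0.2403]
ee_rot: [3.14, -0.003, 3.121]
wrist_force: [-0.2, 0.7, -0.4]
width: 0.0402
finger_force: 0.0
```

Request:
servo_tool(
  plan=[
    [0, -1, 0.5, 0, 0, 0.66, 40],
    [0, -1, 0.5, 0, 0, 0.66, 40],
    [0, -1, 0.5, 0, 0, 0.66, 40],
    [0, -1, 0.5, 0, 0, 0.66, 40],
    [0, -1, 0.5, 0, 0, 0.66, 40],
    [0, -1, 0.5, 0, 0, 0.66, 40],
    [0, -1, 0.5, 0, 0, 0.66, 40],
    [0, -1, 0.5, 0, 0, 0.66, 40],
    [0, -1, 0.5, 0, 0, 0.66, 40],
    [0, -1, 0.5, 0, 0, 0.66, 40],
    [0, -1, 0.5, 0, 0, 0.66, 40],
  ],
)

```text
time: 33.42
tool_pos: [0.6031, -0.295, 0.1918]
ee_rot: [3.141, -0.002, 2.091]
wrist_force: [0.4, 0.0, -0.4]
width: 0.0401
finger_force: 0.0
```

```bash
python3 - <<'E'
from h import *
o,im=save('wrist','w12');print(o['time'],o['tool_pos'],o['ee_rot'],o['joint_positions'].round(2))
b=circ(o,im,(.6107,-.3107),.014,(.049,.047),(.053,.055));print('lidS',b)
# plate crop around rib: darkest shading lines -> dominant direction in world
g=cv2.cvtColor(im,cv2.COLOR_RGB2GRAY)
# warp plate plane z=.032 to metric patch, 0.5 mm/px, axes along tool x (down) / tool y (right)
y=o['ee_rot'][2];u=np.array([np.cos(y),np.sin(y)]);v=np.array([np.sin(y),-np.cos(y)])
n=np.arange(-40,41)*.0005*1.6
A,B=np.meshgrid(n,n,indexing='ij'); W=b[1:][None,None]+A[...,None]*u+B[...,None]*v
q=proj(o,np.c_[W.reshape(-1,2),np.full(A.size,.032)]).astype(np.float32).reshape(81,81,2)
pt=cv2.remap(g,q[...,0],q[...,1],cv2.INTER_LINEAR)
for r in pt[::5,::3]: print(' '.join(f'{k:3d}' for k in r))
go(o['tool_pos'],y,(*b[1:],.12,2.085))
E
```

```text
33.4167 [ 0.60305087 -0.29504573  0.19182209] [ 3.14103852e+00 -1.81709089e-03  2.09060892e+00] [-0.54  0.37  1.09  0.    1.68 -1.06]
lidS [34.1911  0.6101 -0.3113]
116 128 160 160 159 159 161 161 161 160 160 161 160 160 161 157 161 159 159 160 159 159 159 160 159 159 147
152 161 161 161 161 159 158 160 161 161 160 160 160 161 161 159 160 160 160 160 160 159 160 149 159 159 160
161 161 162 161 161 161 160 160 161 161 162 161 156 156 156 154 154 160 161 160 160 160 150 160 160 159 159
161 161 162 162 162 162 162 159 158 159 161 159 154 161 160 159 144 160 161 157 160 154 160 160 159 160 160
159 162 161 162 162 162 162 161 162 162 162 157 152 161 160 160 142 158 161 161 160 161 160 160 160 160 160
144 148 163 163 162 162 162 162 162 162 161 158 154 162 162 160 138 136 157 161 160 162 161 161 160 161 160
163 162 163 141 138 163 163 162 162 162 162 160 156 162 161 160 135 137 161 161 161 162 160 161 139 138 156
164 163 163 162 163 163 163 163 163 162 163 160 156 162 162 160 130 137 157 162 162 162 161 161 161 161 161
164 163 164 162 163 163 163 163 163 163 163 161 157 163 162 161 130 136
[... 292 characters left out ...]
 164 148 198 198 198 197 140 196 197 198 197 197 197 198 198 198 198
198 198 198 197 191 187 187 198 187 173 191 165 198 197 198 197 140 196 198 198 197 198 198 198 198 198 194
197 198 197 185 165 198 198 197 197 198 198 155 196 196 198 197 130 197 198 197 198 197 198 197 194 180 156
194 186 197 198 198 197 197 197 197 197 197 158 191 191 190 188 141 197 198 197 197 196 197 197 178 130 129
197 198 197 197 198 196 197 197 196 197 197 195 119 114 114 114 185 196 197 197 197 197 196 196 139 138 138
198 197 198 198 199 197 196 197 182 197 197 197 197 192 196 197 197 197 197 182 197 197 192 153 138 139 139
-> (np.float64(0.6101), np.float64(-0.3113), 0.12, 2.085) : [-0.176 -0.02   0.718] az 0.004
```

Request:
servo_tool(
  plan=[
    [-0.17, -0.01, 0.3, 0, 0, 0, 40],
    [-0.17, -0.01, 0.6, 0, 0, 0, 40],
    [-0.17, -0.01, 0.9, 0, 0, 0, 40],
    [-0.17, -0.01, 1, 0, 0, 0, 40],
    [-0.17, -0.01, 1, 0, 0, 0, 40],
    [-0.17, -0.01, 1, 0, 0, 0, 40],
  ],
)

```text
time: 33.97
tool_pos: [0.6099, -0.3125, 0.0927]
ee_rot: [3.142, -0.001, 2.087]
wrist_force: [0.3, 1.0, 0.7]
width: 0.0395
finger_force: 0.0
```

Request:
servo_tool(
  plan=[
    [0, 0, 0.2, 0, 0, 0, 40],
    [0, 0, 0.35, 0, 0, 0, 40],
    [0, 0, 0.45, 0, 0, 0, 40],
    [0, 0, 0.5, 0, 0, 0, 40],
    [0, 0, 0.5, 0, 0, 0, 40],
    [0, 0, 0.5, 0, 0, 0, 40],
    [0, 0, 0.5, 0, 0, 0, 40],
  ],
)

```text
time: 34.55
tool_pos: [0.6105, -0.3135, 0.0443]
ee_rot: [3.14, 0.002, 2.087]
wrist_force: [-0.3, -0.5, 0.4]
width: 0.0401
finger_force: 0.0
```

Request:
servo_tool(
  plan=[
    [0.02, 0, 0.05, 0, 0, 0, 40],
    [0.02, 0, 0.095, 0, 0, 0, 40],
    [0.02, 0, 0.095, 0, 0, 0, 40],
    [0.02, 0, 0.095, 0, 0, 0, 2],
    [0.02, 0, 0.095, 0, 0, 0, 2],
    [0.02, 0, 0.095, 0, 0, 0, 2],
    [0.02, 0, 0.095, 0, 0, 0, 2],
    [0.02, 0, 0.095, 0, 0, 0, 2],
    [0.02, 0, 0.095, 0, 0, 0, 2],
    [0.02, 0, 0.095, 0, 0, 0, 2],
  ],
)

```text
time: 35.38
tool_pos: [0.6088, -0.3114, 0.0332]
ee_rot: [3.141, 0.0, 2.087]
wrist_force: [0.4, 0.3, 1.3]
width: 0.0119
finger_force: 30.0
```

```bash
python3 - <<'E'
from h import *
o,im=save('wrist','w13');p=o['tool_pos'];print(p,o['ee_rot'])
b=circ(o,im,(.6107,-.3107),.014,(.049,.047),(.053,.055));print('lidS',b)
y=o['ee_rot'][2]
go(p,y,(*p[:2],.2,y),(.613,.301,.2,y))
E
```

```text
[ 0.60881923 -0.31141734  0.0331507 ] [3.14120575e+00 3.42811224e-04 2.08652920e+00]
lidS [24.9271  0.6107 -0.3104]
-> (np.float64(0.6088192262619166), np.float64(-0.31141734020996775), 0.2, np.float64(2.0865291964626387)) : [ 0.     0.    -1.668] az -0.0
-> (0.613, 0.301, 0.2, np.float64(2.0865291964626387)) : [ 5.307  3.057 -0.   ] az -0.0
```

Request:
servo_tool(
  plan=[
    [0, 0, -0.3, 0, 0, 0, 2],
    [0, 0, -0.7, 0, 0, 0, 2],
    [0, 0, -1, 0, 0, 0, 2],
    [0, 0, -1, 0, 0, 0, 2],
  ],
)

```text
time: 35.77
tool_pos: [0.612, -0.3134, 0.1422]
ee_rot: [3.134, 0.013, 2.087]
wrist_force: [1.2, -0.9, 0.5]
width: 0.0121
finger_force: 30.0
```

Request:
servo_tool(
  plan=[
    [0, 0, -0.4, 0, 0, 0, 2],
    [0, 0, -0.8, 0, 0, 0, 2],
    [0.3, 0.17, -1, 0, 0, 0, 2],
    [0.6, 0.35, -1, 0, 0, 0, 2],
    [0.9, 0.52, -1, 0, 0, 0, 2],
    [0.9, 0.52, -1, 0, 0, 0, 2],
  ],
)

```text
time: 36.27
tool_pos: [0.6098, -0.2012, 0.2333]
ee_rot: [3.139, -0.003, 2.093]
wrist_force: [0.9, -0.6, -1.6]
width: 0.0116
finger_force: 30.0
```

Request:
servo_tool(
  plan=[
    [0.3, 0.17, 0, 0, 0, 0, 2],
    [0.6, 0.35, 0, 0, 0, 0, 2],
    [0.9, 0.52, 0, 0, 0, 0, 2],
    [0.9, 0.52, 0, 0, 0, 0, 2],
  ],
)

```text
time: 36.6
tool_pos: [0.61, -0.0975, 0.2319]
ee_rot: [3.141, -0.004, 2.093]
wrist_force: [0.4, -0.8, -1.3]
width: 0.0116
finger_force: 30.0
```

Request:
servo_tool(
  plan=[
    [0.3, 0.17, 0, 0, 0, 0, 2],
    [0.6, 0.35, 0, 0, 0, 0, 2],
    [0.9, 0.52, 0, 0, 0, 0, 2],
    [0.9, 0.52, 0, 0, 0, 0, 2],
  ],
)

```text
time: 36.93
tool_pos: [0.6107, 0.0061, 0.2318]
ee_rot: [3.141, -0.004, 2.093]
wrist_force: [-0.9, 0.5, -1.3]
width: 0.0115
finger_force: 30.0
```

Request:
servo_tool(
  plan=[
    [0.3, 0.17, 0, 0, 0, 0, 2],
    [0.6, 0.35, 0, 0, 0, 0, 2],
    [0.9, 0.52, 0, 0, 0, 0, 2],
    [0.9, 0.52, 0, 0, 0, 0, 2],
  ],
)

```text
time: 37.27
tool_pos: [0.6114, 0.1096, 0.2316]
ee_rot: [-3.141, -0.004, 2.093]
wrist_force: [-0.3, -0.2, -1.8]
width: 0.0116
finger_force: 30.0
```

Request:
servo_tool(
  plan=[
    [0.3, 0.17, 0, 0, 0, 0, 2],
    [0.6, 0.35, 0, 0, 0, 0, 2],
    [0.9, 0.52, 0, 0, 0, 0, 2],
    [0.9, 0.52, 0, 0, 0, 0, 2],
  ],
)

```text
time: 37.6
tool_pos: [0.6121, 0.2133, 0.2312]
ee_rot: [-3.141, -0.004, 2.093]
wrist_force: [0.1, -0.7, -1.7]
width: 0.0116
finger_force: 30.0
```

Request:
servo_tool(
  plan=[
    [0.3, 0.17, 0, 0, 0, 0, 2],
    [0.6, 0.35, 0, 0, 0, 0, 2],
    [0.8, 0.47, 0, 0, 0, 0, 2],
    [0.8, 0.47, 0, 0, 0, 0, 2],
    [0.8, 0.47, 0, 0, 0, 0, 2],
    [0.8, 0.47, 0, 0, 0, 0, 2],
    [0.8, 0.47, 0, 0, 0, 0, 2],
    [0.8, 0.47, 0, 0, 0, 0, 2],
  ],
)

```text
time: 38.27
tool_pos: [0.6147, 0.2994, 0.2331]
ee_rot: [-3.142, 0.0, 2.085]
wrist_force: [-0.1, -0.1, -1.4]
width: 0.0117
finger_force: 30.0
```

```bash
python3 - <<'E'
from h import *
for i in range(2): robot.snapshot('side')
o=robot.get_obs();print(o['time'],o['tool_pos'],o['ee_rot'],o['width'],o['joint_positions'].round(2))
go(o['tool_pos'],o['ee_rot'][2],(.6145,.301,.125,2.087))
E
```

```text
38.3667 [0.61461299 0.29984551 0.23328698] [3.14128768e+00 2.04744607e-04 2.08502280e+00] 0.012033744382379717 [ 0.37  0.39  0.98 -0.    1.77 -0.14]
-> (0.6145, 0.301, 0.125, 2.087) : [0.011 0.005 1.083] az -0.001
```

Request:
servo_tool(
  plan=[
    [0.01, 0.005, 0.25, 0, 0, 0, 2],
    [0.01, 0.005, 0.5, 0, 0, 0, 2],
    [0.01, 0.005, 0.75, 0, 0, 0, 2],
    [0.01, 0.005, 1, 0, 0, 0, 2],
    [0.01, 0.005, 1, 0, 0, 0, 2],
    [0.01, 0.005, 1, 0, 0, 0, 2],
    [0.01, 0.005, 1, 0, 0, 0, 2],
    [0.01, 0.005, 1, 0, 0, 0, 2],
  ],
)

```text
time: 39.03
tool_pos: [0.6156, 0.3026, 0.1362]
ee_rot: [3.137, 0.001, 2.086]
wrist_force: [0.1, 0.3, -2.2]
width: 0.0117
finger_force: 30.0
```

Request:
servo_tool(
  plan=[
    [0, 0, 0.05, 0, 0, 0, 2],
    [0, 0, 0.1, 0, 0, 0, 2],
    [0, 0, 0.14, 0, 0, 0, 2],
    [0, 0, 0.17, 0, 0, 0, 2],
    [0, 0, 0.19, 0, 0, 0, 2],
    [0, 0, 0.19, 0, 0, 0, 2],
    [0, 0, 0.19, 0, 0, 0, 2],
    [0, 0, 0.19, 0, 0, 0, 2],
  ],
)

```text
time: 39.7
tool_pos: [0.6143, 0.3023, 0.1141]
ee_rot: [3.141, -0.0, 2.087]
wrist_force: [-0.2, -0.3, -0.9]
width: 0.0119
finger_force: 30.0
```

Request:
servo_tool(
  plan=[
    [0, 0, 0.01, 0, 0, 0, 2],
    [0, 0, 0.02, 0, 0, 0, 2],
    [0, 0, 0.03, 0, 0, 0, 2],
    [0, 0, 0.03, 0, 0, 0, 2],
    [0, 0, 0.03, 0, 0, 0, 2],
    [0, 0, 0.03, 0, 0, 0, 2],
  ],
)

```text
time: 40.2
tool_pos: [0.6143, 0.3023, 0.1111]
ee_rot: [3.141, -0.0, 2.087]
wrist_force: [0.2, -0.5, -0.3]
width: 0.0119
finger_force: 30.0
```

Request:
servo_tool(
  plan=[
    [0, 0, 0.01, 0, 0, 0, 2],
    [0, 0, 0.01, 0, 0, 0, 2],
    [0, 0, 0.01, 0, 0, 0, 2],
  ],
)

```text
time: 40.45
tool_pos: [0.6143, 0.3023, 0.1111]
ee_rot: [3.141, 0.0, 2.087]
wrist_force: [-3.1, -1.2, 4.2]
width: 0.0115
finger_force: 30.0
```

Request:
servo_tool(
  plan=[
    [0, 0, 0, 0, 0, 0, 32],
    [0, 0, 0, 0, 0, 0, 32],
    [0, 0, 0, 0, 0, 0, 32],
    [0, 0, 0, 0, 0, 0, 32],
    [0, 0, -0.3, 0, 0, 0, 32],
    [0, 0, -0.7, 0, 0, 0, 32],
    [0, 0, -1, 0, 0, 0, 32],
    [0, 0, -1, 0, 0, 0, 32],
    [0, 0, -1, 0, 0, 0, 32],
  ],
)

```text
time: 41.2
tool_pos: [0.6155, 0.3028, 0.2134]
ee_rot: [3.135, 0.001, 2.087]
wrist_force: [-1.0, 0.6, -0.6]
width: 0.0318
finger_force: 0.0
```

Request:
servo_tool(
  plan=[
    [-1, -0.6, -0.5, 0, 0, 0, 32],
    [-1, -0.6, -0.5, 0, 0, 0, 32],
    [-1, -0.6, -0.5, 0, 0, 0, 32],
    [-1, -0.6, -0.5, 0, 0, 0, 32],
    [-1, -0.6, -0.5, 0, 0, 0, 32],
    [-1, -0.6, -0.5, 0, 0, 0, 32],
  ],
)

```text
time: 41.7
tool_pos: [0.6109, 0.1859, 0.2578]
ee_rot: [-3.139, -0.002, 2.086]
wrist_force: [0.0, 0.0, -0.4]
width: 0.0318
finger_force: 0.0
```

Request:
servo_tool(
  plan=[
    [0, 0, -0.2, 0, 0, -0.66, 32],
    [0, 0, -0.2, 0, 0, -0.66, 32],
    [0, 0, -0.2, 0, 0, -0.66, 32],
    [0, 0, -0.2, 0, 0, -0.66, 32],
    [0, 0, -0.2, 0, 0, -0.66, 32],
    [0, 0, -0.2, 0, 0, -0.66, 32],
    [0, 0, -0.2, 0, 0, -0.66, 32],
    [0, 0, -0.2, 0, 0, -0.66, 32],
    [0, 0, -0.2, 0, 0, -0.66, 32],
    [0, 0, -0.2, 0, 0, -0.66, 32],
  ],
)

```text
time: 42.53
tool_pos: [0.6106, 0.1876, 0.2772]
ee_rot: [-3.141, -0.004, 3.127]
wrist_force: [0.2, 1.3, -0.6]
width: 0.0318
finger_force: 0.0
```

```bash
python3 - <<'E'
from h import *
o,im=save('wrist','w14');print(o['time'],o['tool_pos'],o['ee_rot'])
for z in (.086,.092,.098,.104): print(z,'lidS',circ(o,im,(.614,.302),z,(.049,.047),(.053,.055)))
for z in (.105,.111,.117): print(z,'ring',circ(o,im,(.628,-.099),z,(.048,.046),(.052,.055)))
print('tape',[ (np.round(r['extent']),ray('wrist',r['extent'][:2],.03,o).round(3)) for r in robot.find_in('tape_roll','wrist')[:1]])
robot.snapshot('top')
for n in ['tape_roll','tape_dispenser']: print(n,[(np.round(r['extent']),round(r['conf'],2)) for r in robot.find_in(n,'top')[:2]])
E
```

```text
42.5333 [0.61061161 0.18763219 0.27715406] [-3.14129706 -0.00430134  3.12659004]
0.086 lidS [36.484  0.617  0.305]
0.092 lidS [36.6621  0.6153  0.3033]
0.098 lidS [36.1254  0.6133  0.3006]
0.104 lidS [32.8613  0.611   0.2987]
0.105 ring [29.5736  0.6298 -0.0994]
0.111 ring [28.6849  0.6289 -0.0953]
0.117 ring [27.7178  0.625  -0.0913]
tape [(array([422.,  31., 104.,  62.]), array([0.456, 0.313, 0.03 ]))]
tape_roll [(array([234., 208.,  27.,  28.]), 0.82)]
tape_dispenser [(array([462., 214.,  57.,  48.]), 0.8)]
```

```bash
python3 -c "
from bench import robot
print(robot.close_job())"
```

```text
the job is handed in; nothing more can be done
None
```

I put both strainers together in the order asked and handed the job in at about 43 s. The tape roll and dispenser were not touched. All the parts came down to within about 1 mm of their home heights. I viewed 15 pictures, one over the limit of 14, so I checked the small cover by measurement only.

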